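# Prime reagent cartridges on a hand press and lay them out at the specimen cups

### The job

Prime every white reagent cartridge on the right of the bench with the hand press: slide it over the press table until its round plunger lies right under the pin, then pull the lever down until the plunger is fully home, and let the lever go back up. Lay each primed cartridge flat on the bench in front of a specimen cup of its own (on your side of the cup), lined up with the cup's middle, its plunger end pointing straight away from you at the cup and about a finger's breadth (2 cm) short of it. Press the plungers only with the press, leave the cups where they stand and knock nothing over.

Things in the scene. Friction and masses are not known exactly. Their poses are not given: they have to be found in the camera images.
- press: small grey hand press with a lever, fixed. Origin on the bench straight below the pin's axis, x from its open front back to the column, z up. Steel table 12 mm thick, 130 mm wide (y), from x = -0.120 to 0.105. Head over the table from x = -0.020 backwards, 46 mm wide, 108 to 203 mm above the bench; column from x = 0.053 back; free above the table in front of the head.
- press_pin_tip (a point): lower end of the steel press pin, 7 mm in diameter; with the lever up 44 mm above the bench (32 mm above the press table); it moves straight down, 22 mm per rad of lever
- press_lever (a joint): lever on the right (-y) side of the press, rad: 0 = up (60 degrees above level, leaning to the front), 0.9 = fully down, pin tip 12.2 mm above the table. A spring lifts it when let go; the knob needs 3 to 7 N. Over a plunger the pin meets it at about 0.64 and has it home at 0.9; a lever stopped near 0.64 means the pin stands on the collar.
- press_knob (a point): centre of the black ball knob, 31 mm in diameter, on the lever's end, 140 mm from the pivot; can be pinched from above with fingers closing along the press's y. About 281 mm above the bench with the lever up, 181 mm fully down, swinging to the front and down
- press_lever_pivot (a point): point of the lever's pivot axis in the plane in which the knob swings, 100 mm to the right (-y) of the pin's axis, 22 mm behind it and 160 mm above the bench; the axis is parallel to the press's y
- cartridge_1: white flat cartridge, 130 x 50 x 12 mm (x, y, z), 95 g; may be absent. Origin at the centre of its underside, z up out of its top, x along its length towards the plunger end. A collar 21 mm in diameter, 6 mm high, guards the plunger, 20 mm from that end and 12 mm to the right (-y) from the centre line. The ribbed other end can be gripped across the 50 mm width.
- cartridge_1_mark (a point): centre of the plunger of cartridge 1 at the collar's rim, 18 mm above the underside: the spot to bring under the pin. The collar's bore is 13 mm, so the 7 mm pin enters up to 3 mm off centre.
- cartridge_1_plunger (a joint): how far the grey plunger (12 mm in diameter) of cartridge 1 is pressed down, m: 0 = untouched, level with the collar's rim; 0.006 = home, against its stop. It takes about 8 N and stays where it is left.
- cartridge_1_nose (a point): middle of the plunger-end face of cartridge 1: 65 mm from its origin along x, 6 mm above the underside
- cartridge_2: white flat cartridge, 130 x 50 x 12 mm (x, y, z), 95 g; may be absent. Origin at the centre of its underside, z up out of its top, x along its length towards the plunger end. A collar 21 mm in diameter, 6 mm high, guards the plunger, 20 mm from that end and 0 mm from the centre line. The ribbed other end can be gripped across the 50 mm width.
- cartridge_2_mark (a point): centre of the plunger of cartridge 2 at the collar's rim, 18 mm above the underside: the spot to bring under the pin. The collar's bore is 13 mm, so the 7 mm pin enters up to 3 mm off centre.
- cartridge_2_plunger (a joint): how far the grey plunger (12 mm in diameter) of cartridge 2 is pressed down, m: 0 = untouched, level with the collar's rim; 0.006 = home, against its stop. It takes about 8 N and stays where it is left.
- cartridge_2_nose (a point): middle of the plunger-end face of cartridge 2: 65 mm from its origin along x, 6 mm above the underside
- cartridge_3: white flat cartridge, 130 x 50 x 12 mm (x, y, z), 95 g; may be absent. Origin at the centre of its underside, z up out of its top, x along its length towards the plunger end. A collar 21 mm in diameter, 6 mm high, guards the plunger, 20 mm from that end and 12 mm to the left (+y) from the centre line. The ribbed other end can be gripped across the 50 mm width.
- cartridge_3_mark (a point): centre of the plunger of cartridge 3 at the collar's rim, 18 mm above the underside: the spot to bring under the pin. The collar's bore is 13 mm, so the 7 mm pin enters up to 3 mm off centre.
- cartridge_3_plunger (a joint): how far the grey plunger (12 mm in diameter) of cartridge 3 is pressed down, m: 0 = untouched, level with the collar's rim; 0.006 = home, against its stop. It takes about 8 N and stays where it is left.
- cartridge_3_nose (a point): middle of the plunger-end face of cartridge 3: 65 mm from its origin along x, 6 mm above the underside
- cup_a: specimen cup with a red screw lid, 49 mm in diameter, 60 mm tall, standing in a loose row on the left of the bench. Origin at the centre of its underside; axes parallel to the world's at the start (-x is the robot's side).
- cup_b: specimen cup with a yellow screw lid, 49 mm in diameter, 60 mm tall, standing in a loose row on the left of the bench. Origin at the centre of its underside; axes parallel to the world's at the start (-x is the robot's side).
- cup_c: specimen cup with a white screw lid, 49 mm in diameter, 60 mm tall, standing in a loose row on the left of the bench. Origin at the centre of its underside; axes parallel to the world's at the start (-x is the robot's side).
- amber_pot: brown pot with a white cap, 40 mm in diameter, 75 mm tall, standing near the front edge of the bench between press and timer; bystander. Origin at the centre of its underside.
There are look-alikes about, which are no part of the job. What is shaped like the cup_b but pink or turquoise is not meant.

How it is judged:
On the way:
1. every cartridge's plunger has been pressed home (value of joint each of cartridge_1_plunger, cartridge_2_plunger, cartridge_3_plunger above 0.0045 m), for 0.2 s.
At the end, for the whole second after the job is handed in: every cartridge: plunger in by over 4.5 mm; lying still, flat on the bench on the robot's side of a cup, plunger end towards it, 4 to 45 mm short of its wall, within 15 mm sideways of its centre and 0.2 rad of straight; lever up; cups and pot upright (all of step 1 and value of joint press_lever below 0.15 rad and ((x of cartridge_1_nose in the frame of cup_a between -0.0695 and -0.0285 m and y of cartridge_1_nose in the frame of cup_a between -0.015 and 0.015 m and x of cartridge_1 in the frame of cup_a below -0.085 m and angle between the x axis of cartridge_1 and the x axis of cup_a, either way round below 0.2 rad) or (x of cartridge_1_nose in the frame of cup_b between -0.0695 and -0.0285 m and y of cartridge_1_nose in the frame of cup_b between -0.015 and 0.015 m and x of cartridge_1 in the frame of cup_b below -0.085 m and angle between the x axis of cartridge_1 and the x axis of cup_b, either way round below 0.2 rad) or (x of cartridge_1_nose in the frame of cup_c between -0.0695 and -0.0285 m and y of cartridge_1_nose in the frame of cup_c between -0.015 and 0.015 m and x of cartridge_1 in the frame of cup_c below -0.085 m and angle between the x axis of cartridge_1 and the x axis of cup_c, either way round below 0.2 rad)) and ((x of cartridge_2_nose in the frame of cup_a between -0.0695 and -0.0285 m and y of cartridge_2_nose in the frame of cup_a between -0.015 and 0.015 m and x of cartridge_2 in the frame of cup_a below -0.085 m and angle between the x axis of cartridge_2 and the x axis of cup_a, either way round below 0.2 rad) or (x of cartridge_2_nose in the frame of cup_b between -0.0695 and -0.0285 m and y of cartridge_2_nose in the frame of cup_b between -0.015 and 0.015 m and x of cartridge_2 in the frame of cup_b below -0.085 m and angle between the x axis of cartridge_2 and the x axis of cup_b, either way round below 0.2 rad) or (x of cartridge_2_nose in the frame of cup_c between -0.0695 and -0.0285 m and y of cartridge_2_nose in the frame of cup_c between -0.015 and 0.015 m and x of cartridge_2 in the frame of cup_c below -0.085 m and angle between the x axis of cartridge_2 and the x axis of cup_c, either way round below 0.2 rad)) and ((x of cartridge_3_nose in the frame of cup_a between -0.0695 and -0.0285 m and y of cartridge_3_nose in the frame of cup_a between -0.015 and 0.015 m and x of cartridge_3 in the frame of cup_a below -0.085 m and angle between the x axis of cartridge_3 and the x axis of cup_a, either way round below 0.2 rad) or (x of cartridge_3_nose in the frame of cup_b between -0.0695 and -0.0285 m and y of cartridge_3_nose in the frame of cup_b between -0.015 and 0.015 m and x of cartridge_3 in the frame of cup_b below -0.085 m and angle between the x axis of cartridge_3 and the x axis of cup_b, either way round below 0.2 rad) or (x of cartridge_3_nose in the frame of cup_c between -0.0695 and -0.0285 m and y of cartridge_3_nose in the frame of cup_c between -0.015 and 0.015 m and x of cartridge_3 in the frame of cup_c below -0.085 m and angle between the x axis of cartridge_3 and the x axis of cup_c, either way round below 0.2 rad)) and height (world z) of each of cartridge_1, cartridge_2, cartridge_3 below 0.006 m and angle between each of cartridge_1, cartridge_2, cartridge_3's own z axis and vertical below 0.1 rad and linear speed of each of cartridge_1, cartridge_2, cartridge_3 below 0.02 m/s and angle between each of cup_a, cup_b, cup_c, amber_pot's own z axis and vertical below 0.2 rad); the robot touches nothing.
It fails at once if a cup is shifted more than 5 cm from where it stood (distance of any of cup_a, cup_b, cup_c from where it was at the start of the episode above 0.05 m).
It fails at once if a cup or the pot is knocked over (angle between any of cup_a, cup_b, cup_c, amber_pot's own z axis and vertical above 0.8 rad).
It fails at once if a plunger is pushed in by anything but the press pin ((velocity of joint cartridge_1_plunger above 0.02 m/s and horizontal distance between cartridge_1_mark and press_pin_tip above 0.012 m) or (velocity of joint cartridge_2_plunger above 0.02 m/s and horizontal distance between cartridge_2_mark and press_pin_tip above 0.012 m) or (velocity of joint cartridge_3_plunger above 0.02 m/s and horizontal distance between cartridge_3_mark and press_pin_tip above 0.012 m)).
Of cartridge_1, cartridge_2, cartridge_3 only 2 to 3 are there at a start; the rules pass over those that are not, and their reading is None.
At some moment in a run one of cartridge_1, cartridge_2, cartridge_3 may be knocked a few centimetres aside while the robot is not near it.
Once in a run the grip may slacken for a moment while it holds something.
It also fails if it takes over 210 s, if anything falls off the work surface, if the arm or the gripper's body presses on something with over 40 N, if the wrist force passes 120 N, or if a joint passes its speed limit or range.

### The arm

A 6-joint arm with a two-finger parallel gripper is mounted at the origin on a cart in front of the work surface, level with it; the furniture and walls round the work are solid. World frame = base frame: x ahead of the robot, y to its left, z up, the work surface at z = 0. Lengths are in m, angles in rad, forces in N, time in s.
With the tool pointing down it reaches from about 0.25 to 0.725 m from the base axis. Payload 4 kg.
Tool frame: the origin (TCP) lies at the very end of the fingers, on their centre line; the grasp point (between the pads) lies 19 mm behind it; z points along the fingers, x is the direction in which the jaws open and shut, and the axes are right-handed (so a half turn about z gives the same grasp; the last joint's range is limited). The gripper opens to 85 mm and grips with 20 to 120 N. Pads are 22 mm wide; open, the fingers measure 114 mm over their backs; the gripper's body (76 mm by 85 mm) begins 54 mm behind the grasp point. The pads swing forward as they close: fully open they stand 13 mm farther back than shut.
Start: joints at [-0.782, 0.241, 0.005, 1.335, 0, 1.571], TCP at [0.355, -0.352, 0.231] pointing down, gripper open.
Joint ranges: [-2.72, 2.72], [-1.05, 1.87], [-1.09, 1.28], [-1.99, 2.15], [-1.42, 1.44], [-3.14, 3.14]. Speed limits (rad/s): [2.79, 2.79, 3.14, 3.14, 3.14, 3.14].

### API

Orientations are given as a unit quaternion [w, x, y, z].
In Python, from station import observe, snapshot, camera_info, sign_off gives the robot as it stands.
- The arm moves only by the tool move_arm, never from a script. Its argument "increments" is a list of rows, each a list of 7 numbers: the turn, a rotation vector about the tool's x, y, z in degrees, then the shift along the tool's x, y, z in cm, then the closure, from 0 (fully open) to 1 (shut). In form: [[ax, ay, az, tx, ty, tz, claw], ...]. A call has 1 to 12 rows; each row shifts and turns the commanded pose from where the row before left it, along the tool's axes as they then stand; what a row does not reach is not made up. A row lasts 1/8 s, in which the tool goes at most 62.5 mm and 10.7 degrees, less where a joint would pass 70% of its speed; a pose out of reach is approached as far as the arm can. A call with a gripper value outside its range is refused whole. The fingers move at their own pace and stop on an object; "grip_force" is the grip in N (left out, the last holds). Time passes only in rows, so rows that do not move let the fingers close. It gives the time, the measured TCP pose, the force and the opening at its end, in the units of the state.
- observe(): the state, without advancing time (a new reading comes with each control period).
- snapshot(name): name is "side" or "top" or "wrist"; returns the picture (384x512x3 uint8, red, green, blue); there is no depth.
- camera_info(name): a dict with "fx", "fy", "cx", "cy" (pixels), "dist" ([k1, k2, p1, p2, k3] as OpenCV has them; the pictures are not rectified), "eye" and "rotation" of the camera in the world; the wrist camera has in their place "hand_eye" (4x4, takes a point from camera to tool coordinates, whose origin is the TCP and whose axes are the tool frame's). Camera axes: x right, y down, z forward; pixel columns grow to the right and rows downward; lengths in m; the calibration is good to about 2 mm. A picture is of the moment at which its call begins: read the wrist's pose just before it. camera_info takes no time and is no camera call.
- sign_off(): hands the job in, once; it reports no verdict.
The state is a dict: "time_s": time; "joint_pos": joint angles; "joint_velocities": joint speeds; "tau": joint torques, N m; "tcp_pos": TCP position; "tool_rot": TCP orientation; "force": force on the tool from outside, world axes, zero at the start; "moment": the same for the moment, N m; "width": opening from 0.0 (shut) to 1.0 (fully open).
Only numpy, scipy, OpenCV 4.12 (cv2) and the standard library are available. Lean on these libraries where they do the work, as an engineer would, in place of code of your own. Each camera call takes 0.05 s, during which the arm holds its last target.

## Working session

There is one attempt and no reset: what is moved stays moved. The work goes in short steps, Python scripts to look and compute and a tool call to move; the robot and the scene stay as the last step left them, time stands still between calls to the robot, and variables do not carry over. Pictures are saved under pics/ and viewed, and the job is handed in when it is done.

Besides the shell and the picture viewer there is one more tool, called after "Call:" as a command line: name --pt "numbers of a row" for each row, then --argument value for the rest. move_arm: Moves the arm, as the interface text tells. Its arguments: {"type":"object","properties":{"increments":{"type":"array"},"grip_force":{"type":"number"}},"required":["increments"]}

```bash
ls; mkdir -p pics
python3 - <<'E'
from station import *
import cv2
print(observe())
for n in ["side","top","wrist"]:
    print(n,camera_info(n))
    cv2.imwrite(f"pics/{n}0.png",snapshot(n)[:,:,::-1])
E
```

```text
pics
{'time_s': 0.0, 'joint_pos': array([-7.81993760e-01,  2.41444858e-01,  3.71779034e-03,  1.33517976e+00,
       -1.55878731e-05,  1.57080044e+00]), 'joint_velocities': array([-0.00060808, -0.00266863,  0.0016378 , -0.00115118,  0.00149812,
        0.00070143]), 'tau': array([-2.45015485e-05, -3.72315967e+01,  2.52408421e+01,  1.68687809e-02,
       -6.87420220e-05, -5.12527961e-06]), 'tcp_pos': array([ 0.35430627, -0.35190871,  0.23039457]), 'tool_rot': array([-3.94958312e-04,  9.24528302e-01, -3.81111933e-01, -9.78579702e-04]), 'force': array([0.13153244, 0.65737752, 0.03509646]), 'moment': array([-0.00877216, -0.08391488, -0.04317196]), 'width': 1.0040090036217388}
side {'fx': 462.68531805672797, 'fy': 462.68531805672797, 'cx': 262.7005220599699, 'cy': 197.62120208596932, 'dist': array([-0.12824527,  0.        ,  0.        ,  0.        ,  0.        ]), 'eye': array([0.57824926, 1.64721972, 1.20091888]), 'rotation': array([-0.0028992 ,  0.02049792,  0.87999709, -0.47452771])}
top {'fx': 388.5505864677743, 'fy': 388.5505864677743, 'cx': 256.84320788665957, 'cy': 183.06447957715596, 'dist': array([-0.13131131,  0.        ,  0.        ,  0.        ,  0.        ]), 'eye': array([0.27292296, 0.10788156, 1.60056328]), 'rotation': array([-0.06073892,  0.71176487, -0.69712232,  0.06100844])}
wrist {'fx': 310.4211038478247, 'fy': 310.4211038478247, 'cx': 251.50130611809348, 'cy': 190.94996133714088, 'dist': array([0.01113107, 0.        , 0.        , 0.        , 0.        ]), 'hand_eye': array([[ 9.99999823e-01, -3.26874353e-04, -4.97490262e-04,
        -1.30454433e-03],
       [ 4.50640817e-04,  9.61755178e-01,  2.73910156e-01,
        -6.91811429e-02],
       [ 3.88929631e-04, -2.73910332e-01,  9.61755155e-01,
        -1.41758569e-01],
       [ 0.00000000e+00,  0.00000000e+00,  0.00000000e+00,
         1.00000000e+00]])}
```

View pics/top0.png

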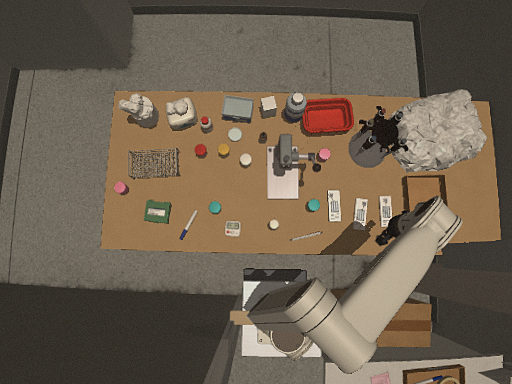

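View pics/side0.png

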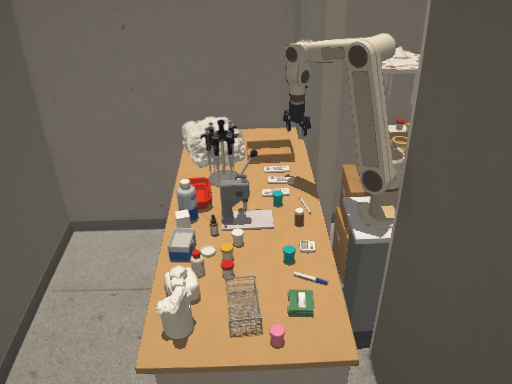

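View pics/wrist0.png

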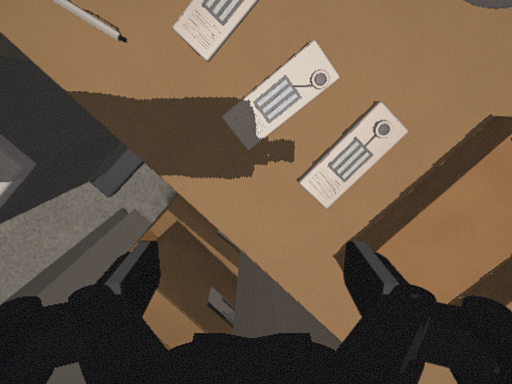

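```bash
cat > h.py <<'E'
from station import *
import cv2, numpy as np
from scipy.spatial.transform import Rotation as R
def rot(q): return R.from_quat([q[1],q[2],q[3],q[0]]).as_matrix()
def cam(n,st=None):
    c=camera_info(n); K=np.array([[c['fx'],0,c['cx']],[0,c['fy'],c['cy']],[0,0,1]]);
    if n=='wrist':
        st=st or observe(); T=np.eye(4); T[:3,:3]=rot(st['tool_rot']); T[:3,3]=st['tcp_pos']
        M=T@c['hand_eye']; return K,c['dist'],M[:3,:3],M[:3,3]
    return K,c['dist'],rot(c['rotation']),np.array(c['eye'])
def px2w(C,uv,z):
    K,d,Rm,e=C; uv=np.array(uv,float).reshape(-1,1,2)
    p=cv2.undistortPoints(uv,K,d).reshape(-1,2); r=np.c_[p,np.ones(len(p))]@Rm.T
    z=np.broadcast_to(z,len(p)); return e+r*((z-e[2])/r[:,2])[:,None]
def w2px(C,P):
    K,d,Rm,e=C; P=np.array(P,float).reshape(-1,3); return cv2.projectPoints((P-e)@Rm,np.zeros(3),np.zeros(3),K,d)[0].reshape(-1,2)
def shot(n,f,crop=None,s=1):
    st=observe(); im=snapshot(n); 
    b=im[:,:,::-1]
    if crop: x0,y0,x1,y1=crop; b=b[y0:y1,x0:x1]
    b=cv2.resize(b,None,fx=s,fy=s,interpolation=cv2.INTER_CUBIC) if s!=1 else b
    cv2.imwrite(f'pics/{f}.png',b); return st,im
E
python3 - <<'E'
from h import *
b=cv2.imread('pics/top0.png')
cv2.imwrite('pics/t1.png',cv2.resize(b[120:220,180:340],None,fx=5,fy=5,interpolation=cv2.INTER_CUBIC))
cv2.imwrite('pics/t2.png',cv2.resize(b[170:250,300:420],None,fx=6,fy=6,interpolation=cv2.INTER_CUBIC))
b=cv2.imread('pics/side0.png')
cv2.imwrite('pics/s1.png',cv2.resize(b[140:290,190:320],None,fx=4,fy=4,interpolation=cv2.INTER_CUBIC))
E
```

```text
(no output)
```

View pics/t1.png

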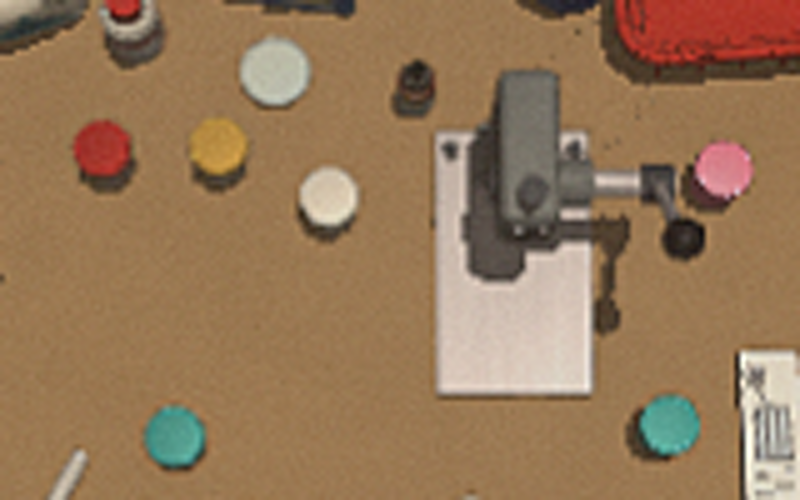

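View pics/t2.png

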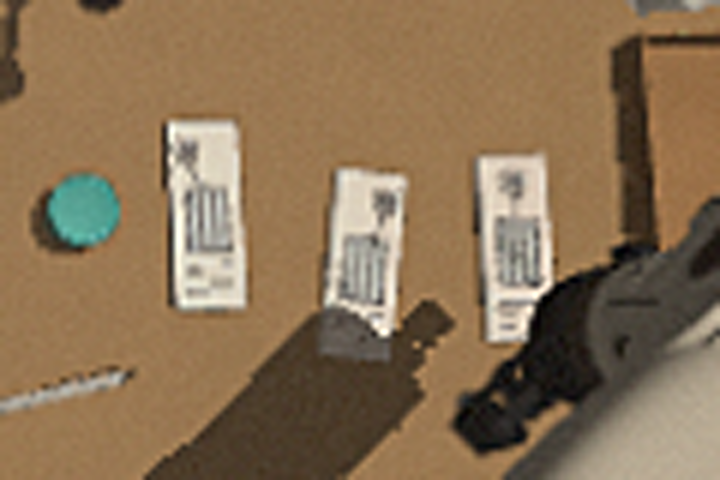

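View pics/s1.png

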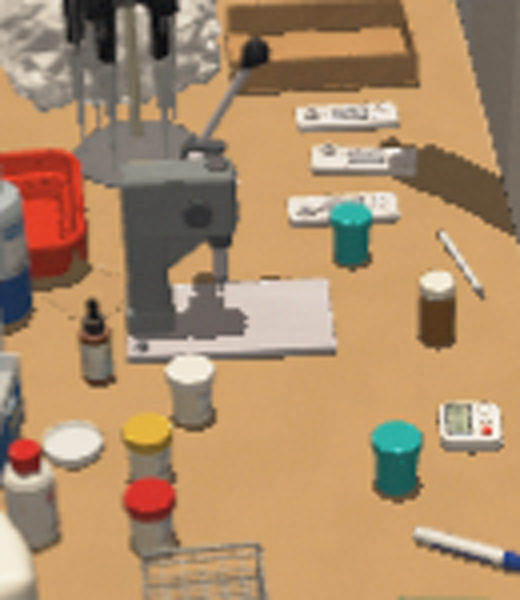

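Run:
```python
from h import *
np.set_printoptions(precision=4,suppress=True)
C=cam('top')
f=lambda uv,o,s: (np.array(uv,float)+.5)/s-.5+np.array(o)
t1=lambda uv: f(uv,(180,120),5); t2=lambda uv:f(uv,(300,170),6)
print('cups',px2w(C,t1([(102,149),(218,147),(329,198),(174,436),(669,425),(723,169)]),.06))
P=px2w(C,t1([(436,132),(590,132),(592,394),(437,394)]),.012); print('table',P, np.linalg.norm(np.diff(P,axis=0),axis=1))
print('knob',px2w(C,t1([(684,238)]),.281))
print('headtop',px2w(C,t1([(500,72),(557,72),(555,228),(499,228)]),.203))
for n,c in dict(c3=[(168,120),(238,121),(246,306),(174,309)],c1=[(337,169),(407,175),(390,360),(320,350)],c2=[(478,155),(545,153),(555,338),(487,342)]).items():
    Q=px2w(C,t2(c),.012); m=Q.mean(0); d=Q[:2].mean(0)-Q[2:].mean(0); print(n,m,np.degrees(np.arctan2(d[1],d[0])),np.linalg.norm(d),np.linalg.norm(Q[0]-Q[1]))
S=cam('side')
s1=lambda uv:f(uv,(190,140),4)
print('cups side',px2w(S,s1([(150,497),(147,432),(190,370)]),.06))
P=px2w(S,s1([(335,352),(327,280)]),.012);print('table front',P)
print('pin bottom?',s1([(219,278)]))
W=cam('wrist')
```

```text
cups [[ 0.6764  0.346   0.06  ]
 [ 0.6798  0.2507  0.06  ]
 [ 0.6388  0.1587  0.06  ]
 [ 0.4415  0.2774  0.06  ]
 [ 0.4585 -0.1179  0.06  ]
 [ 0.6704 -0.1635  0.06  ]]
table [[ 0.7093  0.0714  0.012 ]
 [ 0.7123 -0.059   0.012 ]
 [ 0.4888 -0.0611  0.012 ]
 [ 0.4862  0.067   0.012 ]] [0.1304 0.2235 0.1281]
knob [[ 0.5631 -0.0966  0.281 ]]
headtop [[ 0.7044  0.0285  0.203 ]
 [ 0.7054 -0.0142  0.203 ]
 [ 0.5857 -0.0131  0.203 ]
 [ 0.5848  0.0282  0.203 ]]
c3 [ 0.4635 -0.2108  0.012 ] 1.5488415371109705 0.12965713844604776 0.049057441237172504
c1 [ 0.431  -0.3202  0.012 ] -6.504312291993984 0.12771753462081367 0.0496022187938271
c2 [ 0.4441 -0.4288  0.012 ] 1.2606314902083566 0.12973158339736965 0.04837444276626838
cups side [[0.6761 0.3516 0.06  ]
 [0.6812 0.2569 0.06  ]
 [0.6403 0.1609 0.06  ]]
table front [[ 0.4888  0.0758  0.012 ]
 [ 0.49   -0.0586  0.012 ]]
pin bottom? [[244.375 209.125]]
```

```bash
cat >> h.py <<'E'
def tool(yaw=0,tilt=0):
    """yaw: deg of tool's 'forward' (-tool y) from world x; tilt: deg, fingers forward"""
    B=np.array([[0,-1,0],[-1,0,0],[0,0,-1.]]).T
    return R.from_euler('z',yaw,degrees=True)*R.from_matrix(B)*R.from_euler('x',tilt,degrees=True)
def plan(pos,yaw,tilt,n,claw,start=None):
    if start is None:
        s=observe(); p=np.array(s['tcp_pos']); r=R.from_matrix(rot(s['tool_rot']))
    else: p,r=start
    q=tool(yaw,tilt); rv=(r.inv()*q).as_rotvec(degrees=True)/n; dp=(np.array(pos)-p)/n
    rows=[]
    for i in range(n):
        sh=r.inv().apply(dp)*100; rows.append([*np.round(rv,1),*np.round(sh,2),claw]); r=r*R.from_rotvec(rv,degrees=True)
    # rows compose turn then? shift given in axes before turn
    print(str([[float(v) for v in x] for x in rows]).replace(' ','')); return (np.array(pos),q)
E
python3 - <<'E'
from h import *
C=cam('top'); print(px2w(C,[(273,225)],.075))
plan((.43,-.03,.26),0,0,8,0)
E
```

```text
[[0.37308961 0.0433136  0.075     ]]
[[0.0,0.0,5.6,-2.17,-3.52,-0.36,0.0],[0.0,0.0,5.6,-2.5,-3.29,-0.36,0.0],[0.0,0.0,5.6,-2.81,-3.03,-0.36,0.0],[0.0,0.0,5.6,-3.1,-2.74,-0.36,0.0],[0.0,0.0,5.6,-3.35,-2.42,-0.37,0.0],[0.0,0.0,5.6,-3.57,-2.08,-0.37,0.0],[0.0,0.0,5.6,-3.76,-1.71,-0.37,0.0],[0.0,0.0,5.6,-3.91,-1.34,-0.37,0.0]]
```

Call:
move_arm --pt "0 0 5.6 -2.17 -3.52 -0.36 0" --pt "0 0 5.6 -2.5 -3.29 -0.36 0" --pt "0 0 5.6 -2.81 -3.03 -0.36 0" --pt "0 0 5.6 -3.1 -2.74 -0.36 0" --pt "0 0 5.6 -3.35 -2.42 -0.37 0" --pt "0 0 5.6 -3.57 -2.08 -0.37 0" --pt "0 0 5.6 -3.76 -1.71 -0.37 0" --pt "0 0 5.6 -3.91 -1.34 -0.37 0" --pt "0 0 0 0 0 0 0" --pt "0 0 0 0 0 0 0"

```text
time_s: 1.4
tcp_pos: [0.4291, -0.0305, 0.2602]
tool_rot: [0.0, 0.71, -0.704, -0.0]
force: [-0.1, -0.2, -0.8]
width: 1.003
```

Run:
```python
from h import *
import pickle
st,im=shot('wrist','w1')
pickle.dump(st,open('w1.pkl','wb'))
print(st['time_s'],st['tcp_pos'],st['tool_rot'],st['joint_pos'])
```

```text
1.4 [ 0.42912381 -0.03045772  0.26021175] [ 4.45290178e-04  7.09927309e-01 -7.04274805e-01 -1.24524482e-04] [-7.04962519e-02  9.09087071e-02 -1.01133966e-01  1.37952350e+00
 -5.12347151e-04  3.06310273e+00]
```

View pics/w1.png

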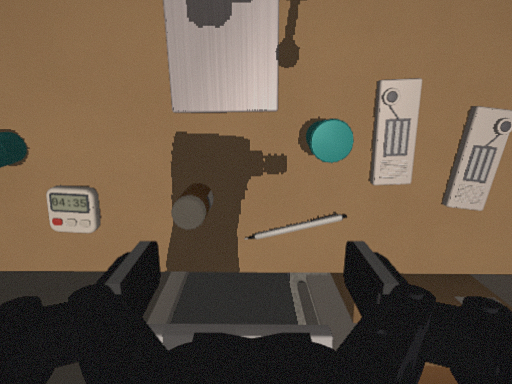

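Run:
```python
from h import *
b=cv2.imread('pics/w1.png')
cv2.imwrite('pics/w1a.png',cv2.resize(b[0:130,155:305],None,fx=5,fy=5,interpolation=cv2.INTER_CUBIC))
cv2.imwrite('pics/w1b.png',cv2.resize(b[70:220,350:512],None,fx=4.5,fy=4,interpolation=cv2.INTER_CUBIC))
```

```text
(no output)
```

View pics/w1a.png

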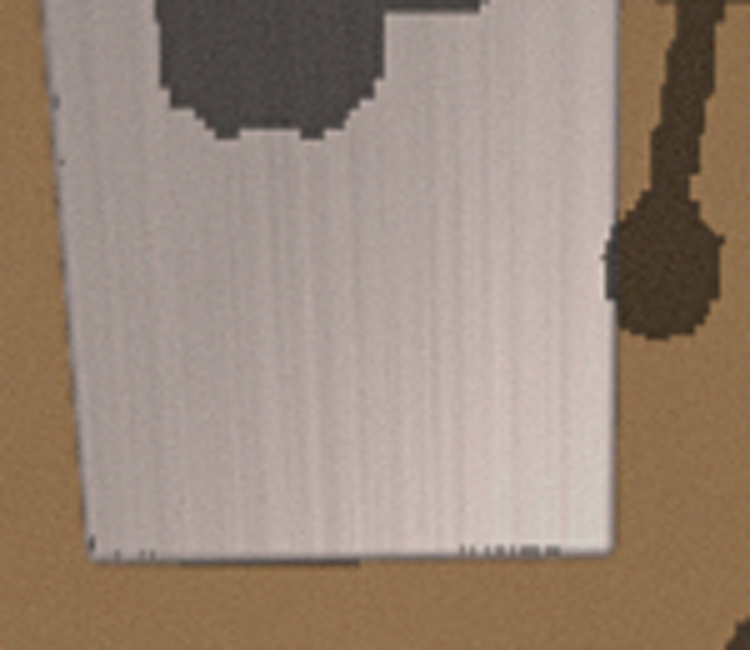

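View pics/w1b.png

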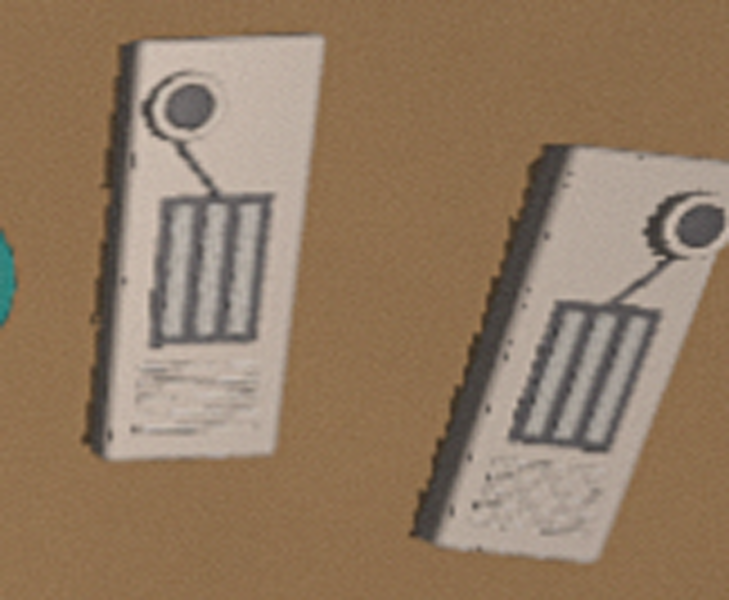

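Run:
```python
from h import *
import pickle
np.set_printoptions(precision=4,suppress=True)
st=pickle.load(open('w1.pkl','rb')); C=cam('wrist',st)
g=lambda uv,o,sx,sy:(np.array(uv,float)+.5)/[sx,sy]-.5+np.array(o)
P=px2w(C,g([(92,560),(612,551),(619,5),(47,5)],(155,0),5,5),.012); print(P)
print('front yaw',np.degrees(np.arctan2(-(P[0]-P[1])[0],(P[0]-P[1])[1])),'w',np.linalg.norm(P[0]-P[1]))
for i,j in((1,2),(0,3)):
    d=P[j]-P[i];print('edge yaw',np.degrees(np.arctan2(d[1],d[0])))
for n,c in dict(c3=[(143,42),(324,36),(272,453),(105,460)]).items():
    Q=px2w(C,g(c,(350,70),4.5,4),.012); m=Q.mean(0); d=Q[:2].mean(0)-Q[2:].mean(0); print(n,m,np.degrees(np.arctan2(d[1],d[0])),np.linalg.norm(d),np.linalg.norm(Q[0]-Q[1]))
    print(px2w(C,g([(188,105)],(350,70),4.5,4),.018))
```

```text
[[ 0.4857  0.0661  0.012 ]
 [ 0.4888 -0.0603  0.012 ]
 [ 0.6056 -0.0582  0.012 ]
 [ 0.6045  0.0684  0.012 ]]
front yaw 1.4171814681897086 w 0.12641841377315757
edge yaw 1.0104539907216992
edge yaw 1.1118838788053242
c3 [ 0.4608 -0.2087  0.012 ] 2.3302065207441394 0.12738453278143838 0.04708350418921498
[[ 0.5057 -0.1942  0.018 ]]
```

Call:
move_arm --pt "0 0 -10 0 0 0 0" --pt "0 0 -10 0 0 0 0" --pt "0 0 -10 0 0 0 0" --pt "0 0 -10 0 0 0 0" --pt "0 0 -10 0 0 0 0" --pt "0 0 -10 0 0 0 0" --pt "0 0 -10 0 0 0 0" --pt "0 0 -10 0 0 0 0" --pt "0 0 -10 0 0 0 0" --pt "0 0 -10 0 0 0 0" --pt "0 0 -10 0 0 0 0" --pt "0 0 -10 0 0 0 0"

```text
time_s: 2.95
tcp_pos: [0.429, -0.0317, 0.2603]
tool_rot: [0.0, 0.965, 0.264, -0.0]
force: [0.2, -0.6, -0.9]
width: 1.001
```

Run:
```python
from h import *
plan((.36,-.2145,.14),181.9,0,8,0)
```

```text
[[-0.0,0.0,-7.7,-1.9,1.53,1.5,0.0],[-0.0,0.0,-7.7,-2.09,1.26,1.5,0.0],[-0.0,0.0,-7.7,-2.24,0.97,1.5,0.0],[-0.0,0.0,-7.7,-2.35,0.66,1.5,0.0],[-0.0,0.0,-7.7,-2.42,0.34,1.5,0.0],[-0.0,0.0,-7.7,-2.44,0.02,1.5,0.0],[-0.0,0.0,-7.7,-2.42,-0.31,1.5,0.0],[-0.0,0.0,-7.7,-2.36,-0.63,1.5,0.0]]
```

Call:
move_arm --pt "0 0 -7.7 -1.9 1.53 1.5 0" --pt "0 0 -7.7 -2.09 1.26 1.5 0" --pt "0 0 -7.7 -2.24 0.97 1.5 0" --pt "0 0 -7.7 -2.35 0.66 1.5 0" --pt "0 0 -7.7 -2.42 0.34 1.5 0" --pt "0 0 -7.7 -2.44 0 1.5 0" --pt "0 0 -7.7 -2.42 -0.3 1.5 0" --pt "0 0 -7.7 -2.36 -0.63 1.5 0" --pt "0 0 0 0 0 0 0" --pt "0 0 0 0 0 0 0"

```text
time_s: 4.2
tcp_pos: [0.3599, -0.2132, 0.1408]
tool_rot: [-0.0, 0.696, 0.718, 0.0]
force: [-0.8, 0.5, -0.2]
width: 1.001
```

Run:
```python
from h import *
st,im=shot('wrist','w2')
st,im=shot('top','t3',(180,120,420,260),3)
print(st['time_s'],st['tcp_pos'],st['tool_rot'],st['joint_pos'])
C=cam('wrist'); c,s=np.cos(np.radians(1.9)),np.sin(np.radians(1.9))
print(w2px(C,[(.462+a*c-b*s,-.211+a*s+b*c,.012) for a,b in((65,25),(65,-25),(-65,-25),(-65,25)) for a,b in [(a/1000,b/1000)]]))
```

```text
4.25 [ 0.36033275 -0.2129648   0.14099983] [3.15166927e-04 6.95291186e-01 7.18728062e-01 2.02739158e-04] [-5.33971902e-01  1.46673033e-01 -3.59605575e-01  1.06381033e+00
  2.47668544e-04 -5.67118082e-01]
[[273.14229729 338.12489486]
 [225.29490701 338.08909922]
 [222.21140492 221.72635195]
 [275.80268852 221.76001699]]
```

View pics/w2.png

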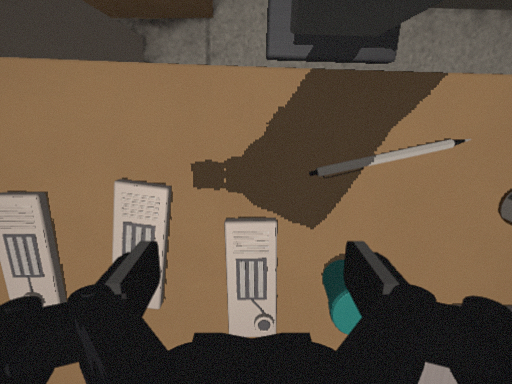

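View pics/t3.png

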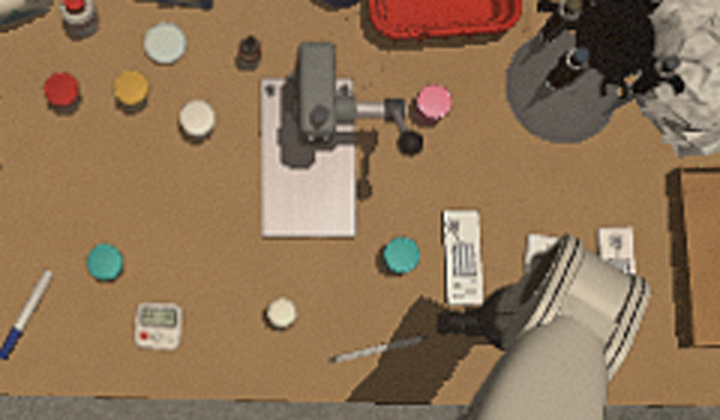

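Run:
```python
from h import *
s=plan((.411,-.2105,.03),181.9,0,5,0)
plan((.411,-.2105,-.001),181.9,0,3,0,s)
```

```text
[[0.0,0.0,0.0,0.01,1.01,2.22,0.0],[0.0,0.0,0.0,0.01,1.01,2.22,0.0],[0.0,0.0,0.0,0.01,1.01,2.22,0.0],[0.0,0.0,0.0,0.01,1.01,2.22,0.0],[0.0,0.0,0.0,0.01,1.01,2.22,0.0]]
[[0.0,0.0,0.0,0.0,0.0,1.03,0.0],[0.0,0.0,0.0,0.0,0.0,1.03,0.0],[0.0,0.0,0.0,0.0,0.0,1.03,0.0]]
```

Call:
move_arm --pt "0 0 0 0 1.01 2.2 0" --pt "0 0 0 0 1.01 2.2 0" --pt "0 0 0 0 1.01 2.2 0" --pt "0 0 0 0 1.01 2.2 0" --pt "0 0 0 0 1.01 2.2 0" --pt "0 0 0 0 0 1.05 0" --pt "0 0 0 0 0 1.05 0" --pt "0 0 0 0 0 1.05 0" --pt "0 0 0 0 0 0 0" --grip_force 40

```text
time_s: 5.42
tcp_pos: [0.4099, -0.2108, -0.0015]
tool_rot: [-0.001, 0.695, 0.719, -0.0]
force: [-0.2, 0.0, -0.1]
width: 0.999
```

Call:
move_arm --pt "0 0 0 0 0 0 1" --pt "0 0 0 0 0 0 1" --pt "0 0 0 0 0 0 1" --pt "0 0 0 0 0 0 1" --pt "0 0 0 0 0 0 1" --pt "0 0 0 0 0 0 1"

```text
time_s: 6.18
tcp_pos: [0.4111, -0.2114, -0.0002]
tool_rot: [0.001, 0.695, 0.719, 0.0]
force: [-1.3, 0.4, 5.6]
width: 0.571
```

Run:
```python
from h import *
st,im=shot('wrist','w3')
print(st['time_s'],st['tcp_pos'],st['tool_rot'],st['width'],st['force'])
```

```text
6.175 [ 4.11064832e-01 -2.11420037e-01 -2.10386629e-04] [6.92341035e-04 6.94745464e-01 7.19255347e-01 7.76436041e-05] 0.570839360224249 [-1.29812897  0.40225277  5.62138234]
```

View pics/w3.png

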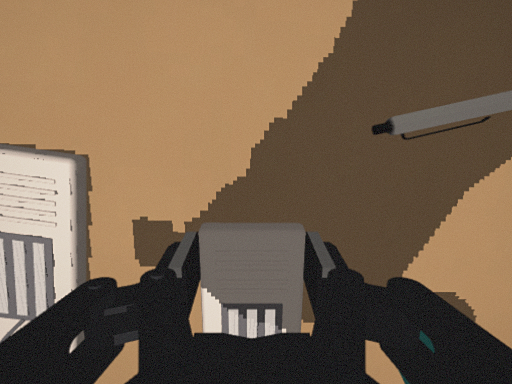

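Run:
```python
from h import *
b=cv2.imread('pics/w3.png')
cv2.imwrite('pics/w3a.png',cv2.resize(b[200:340,180:325],None,fx=5,fy=4,interpolation=cv2.INTER_CUBIC))
C=cam('wrist')
for v in (222,224,228,232,236,240): print(v,px2w(C,[(252,v)],.012),px2w(C,[(252,v)],.0))
```

```text
222 [[ 0.39191151 -0.2110354   0.012     ]] [[ 0.39665642 -0.2108658   0.        ]]
224 [[ 0.39286777 -0.21100228  0.012     ]] [[ 0.39770129 -0.21082961  0.        ]]
228 [[ 0.39479103 -0.21093566  0.012     ]] [[ 0.39980277 -0.21075681  0.        ]]
232 [[ 0.39672873 -0.21086853  0.012     ]] [[ 0.40192003 -0.21068347  0.        ]]
236 [[ 0.39868101 -0.21080091  0.012     ]] [[ 0.40405323 -0.21060957  0.        ]]
240 [[ 0.40064801 -0.21073277  0.012     ]] [[ 0.40620251 -0.21053513  0.        ]]
```

View pics/w3a.png

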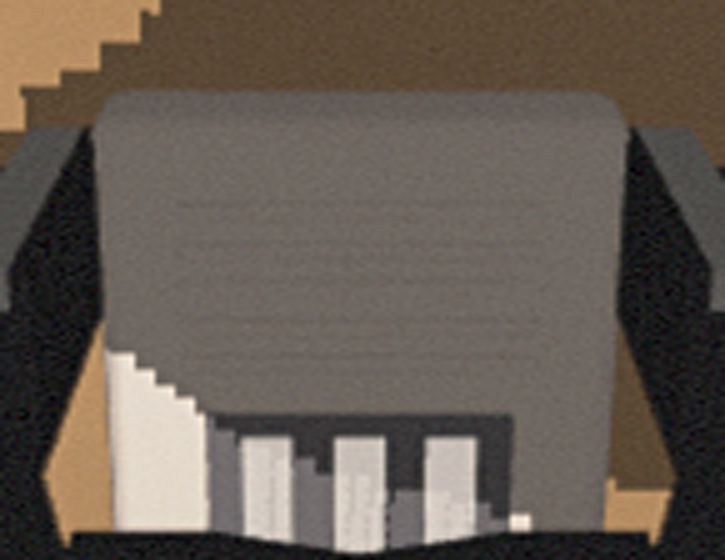

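Run:
```python
from h import *
s=plan((.411,-.2105,.09),181.9,0,4,1)
s=plan((.43,-.0083,.09),181.1,0,8,1,s)
s=plan((.45,-.0083,.03),181.1,0,4,1,s)
```

```text
[[0.0,0.0,0.0,0.02,0.0,-2.25,1.0],[0.0,0.0,0.0,0.02,0.0,-2.25,1.0],[0.0,0.0,0.0,0.02,-0.0,-2.25,1.0],[0.0,0.0,0.0,0.02,-0.0,-2.25,1.0]]
[[0.0,0.0,0.1,2.52,0.32,0.0,1.0],[0.0,0.0,0.1,2.52,0.32,0.0,1.0],[0.0,0.0,0.1,2.52,0.31,0.0,1.0],[0.0,0.0,0.1,2.52,0.31,0.0,1.0],[0.0,0.0,0.1,2.52,0.3,0.0,1.0],[0.0,0.0,0.1,2.52,0.3,0.0,1.0],[0.0,0.0,0.1,2.52,0.29,0.0,1.0],[0.0,0.0,0.1,2.52,0.29,0.0,1.0]]
[[0.0,0.0,0.0,-0.01,0.5,1.5,1.0],[0.0,0.0,0.0,-0.01,0.5,1.5,1.0],[0.0,0.0,0.0,-0.01,0.5,1.5,1.0],[0.0,0.0,0.0,-0.01,0.5,1.5,1.0]]
```

Call:
move_arm --pt "0 0 0 0.02 0 -2.25 1" --pt "0 0 0 0.02 0 -2.25 1" --pt "0 0 0 0.02 0 -2.25 1" --pt "0 0 0 0.02 0 -2.25 1" --pt "0 0 0.1 2.52 0.3 0 1" --pt "0 0 0.1 2.52 0.3 0 1" --pt "0 0 0.1 2.52 0.3 0 1" --pt "0 0 0.1 2.52 0.3 0 1" --pt "0 0 0.1 2.52 0.3 0 1" --pt "0 0 0.1 2.52 0.3 0 1" --pt "0 0 0.1 2.52 0.3 0 1" --pt "0 0 0.1 2.52 0.3 0 1" --grip_force 60

```text
time_s: 7.72
tcp_pos: [0.4286, -0.0072, 0.0888]
tool_rot: [-0.0, 0.7, 0.714, -0.0]
force: [0.6, 0.4, -0.5]
width: 0.565
```

Call:
move_arm --pt "0 0 0 0 0.5 1.5 1" --pt "0 0 0 0 0.5 1.5 1" --pt "0 0 0 0 0.5 1.5 1" --pt "0 0 0 0 0.5 1.5 1" --pt "0 0 0 0 0 0 1"

```text
time_s: 8.35
tcp_pos: [0.4478, -0.008, 0.0273]
tool_rot: [-0.001, 0.7, 0.714, -0.001]
force: [-0.5, -0.7, -0.7]
width: 0.566
```

Run:
```python
from h import *
st,im=shot('wrist','w4')
print(st['time_s'],st['tcp_pos'],st['tool_rot'],st['width'],st['force'])
st,im=shot('top','t4',(180,120,420,260),3)
s=plan((.5117,-.0083,.018),181.1,0,5,1)
```

```text
8.35 [ 0.44782491 -0.00801964  0.02733737] [-0.00120174  0.69997981  0.71416067 -0.0011636 ] 0.5657199931613015 [-0.51663845 -0.6684087  -0.71039417]
[[-0.0,-0.0,0.0,-0.03,1.26,0.21,1.0],[-0.0,-0.0,0.0,-0.03,1.26,0.21,1.0],[-0.0,-0.0,0.0,-0.03,1.26,0.21,1.0],[-0.0,-0.0,0.0,-0.03,1.26,0.21,1.0],[-0.0,-0.0,0.0,-0.03,1.26,0.21,1.0]]
```

View pics/w4.png

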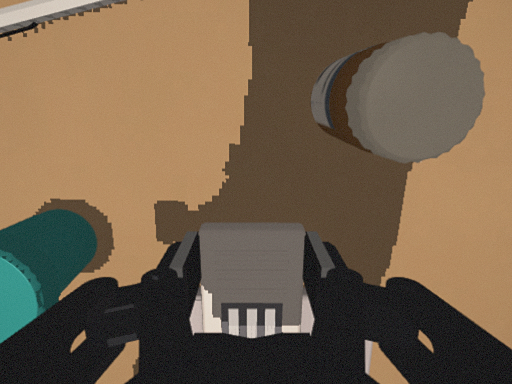

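View pics/t4.png

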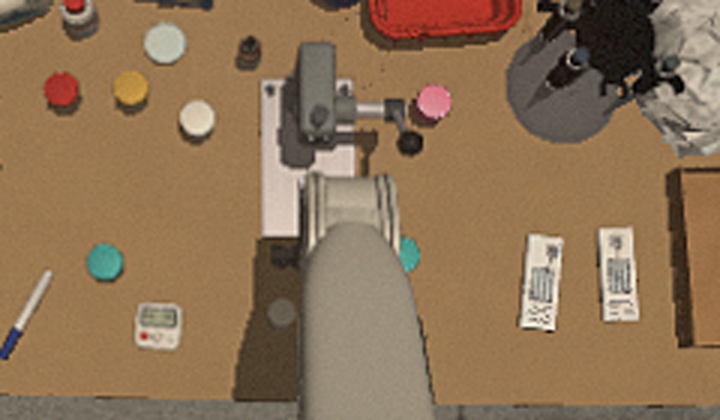

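Call:
move_arm --pt "0 0 0 -0.03 1.26 0.21 1" --pt "0 0 0 -0.03 1.26 0.21 1" --pt "0 0 0 -0.03 1.26 0.21 1" --pt "0 0 0 -0.03 1.26 0.21 1" --pt "0 0 0 -0.03 1.26 0.21 1" --pt "0 0 0 0 0 0.3 1" --pt "0 0 0 0 0 0.3 1" --pt "0 0 0 0 0 0 1"

```text
time_s: 9.45
tcp_pos: [0.5113, -0.0078, 0.0124]
tool_rot: [-0.0, 0.7, 0.714, -0.0]
force: [0.2, -0.7, -0.4]
width: 0.566
```

Run:
```python
from h import *
st,im=shot('wrist','w5')
print(st['time_s'],st['tcp_pos'],st['tool_rot'],st['width'],st['force'])
st,im=shot('side','s5',(190,140,320,290),4)
s=plan((.5117,-.0083,.012),181.1,0,1,1)
```

```text
9.45 [ 0.51130918 -0.00779464  0.01237392] [-2.13289716e-04  6.99691261e-01  7.14445281e-01 -1.85169899e-04] 0.565963158571352 [ 0.23228729 -0.65298222 -0.35926249]
[[-0.0,-0.0,0.1,-0.05,0.04,0.05,1.0]]
```

View pics/w5.png

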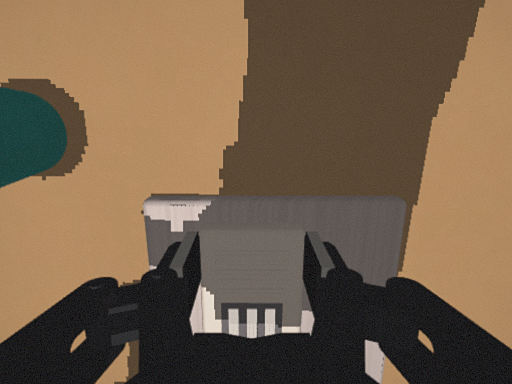

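View pics/s5.png

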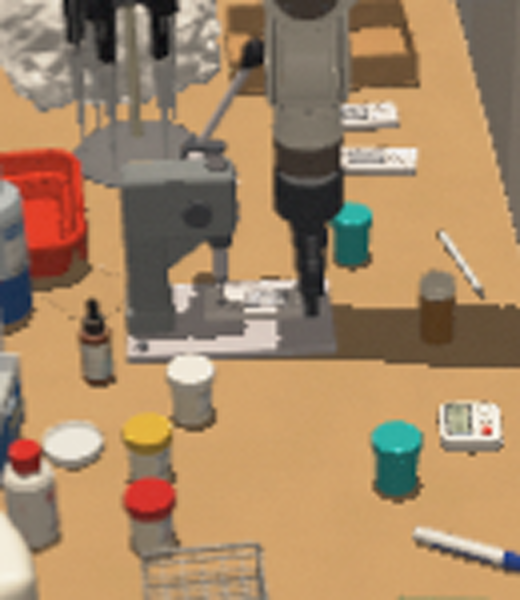

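Run:
```python
from h import *
b=cv2.imread('pics/w5.png')
cv2.imwrite('pics/w5a.png',cv2.convertScaleAbs(cv2.resize(b[185:345,135:415],None,fx=2.8,fy=3.7,interpolation=cv2.INTER_CUBIC),alpha=1.6))
```

```text
(no output)
```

View pics/w5a.png

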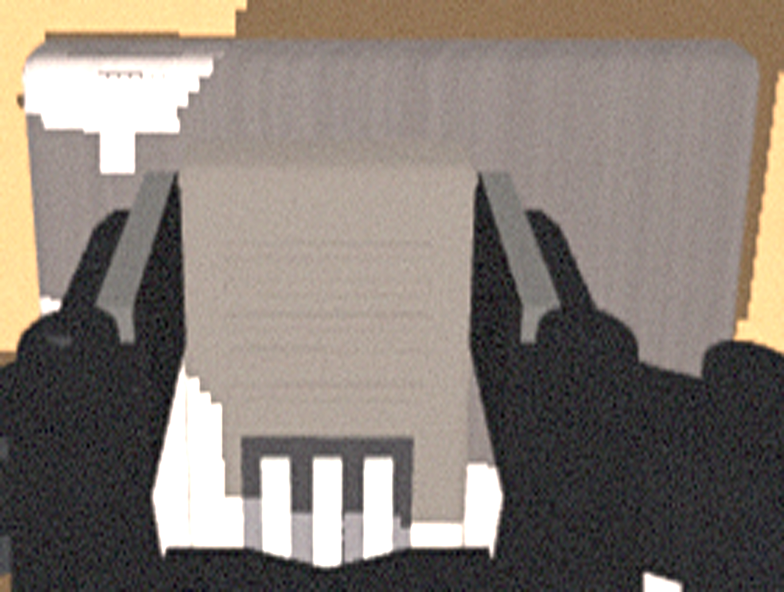

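```bash
cat >> h.py <<'E'
def rel(C,tl,tr,ft_top,ft_bot,cl,cr,ct,cb,off,h=.0):
    """pixels: table left/right u at row; front edge rows top/bottom; cart left/right u, tail rows top/bottom"""
    L=px2w(C,[(tl,ft_top),(tr,ft_top)],.012); F=L.mean(0); Fb=px2w(C,[((tl+tr)/2,ft_bot)],0)[0]
    Q=px2w(C,[(cl,ct),(cr,ct)],.024+h); T=Q.mean(0); Tb=px2w(C,[((cl+cr)/2,cb)],.012+h)[0]
    print('table',L,'w',L[0][1]-L[1][1],'front bottom',Fb); print('cart',Q,'w',Q[0][1]-Q[1][1],'tail bottom',Tb)
    print('tail-front top %.4f bottom %.4f (want .010)'%(T[0]-F[0],Tb[0]-Fb[0]),'lateral %.4f want %.4f at tail (press yaw adds .00019*..)'%(T[1]-F[1],-off))
E
python3 - <<'E'
from h import *
C=cam('wrist'); U=lambda u:(u+.5)/2.8-.5+135; V=lambda v:(v+.5)/3.7-.5+185
rel(C,U(27),U(757),V(64),V(39),U(180),U(477),V(174),V(145),.012)
E
```

```text
table [[ 0.48788142 -0.05897482  0.012     ]
 [ 0.48531445  0.06617288  0.012     ]] w -0.12514770121881627 front bottom [0.48676665 0.00453665 0.        ]
cart [[ 0.49759169 -0.03104978  0.024     ]
 [ 0.49660874  0.01696289  0.024     ]] w -0.04801267100484855 tail bottom [ 0.49811032 -0.00700482  0.012     ]
tail-front top 0.0105 bottom 0.0113 (want .010) lateral -0.0106 want -0.0120 at tail (press yaw adds .00019*..)
```

Call:
move_arm --pt "0 0 0 -0.1 -0.06 0.06 1" --pt "0 0 0 0 0 0 1" --pt "0 0 0 0 0 0 1"

```text
time_s: 9.93
tcp_pos: [0.5112, -0.0088, 0.012]
tool_rot: [-0.0, 0.7, 0.714, 0.0]
force: [-0.0, -0.3, -0.0]
width: 0.572
```

Call:
move_arm --pt "0 0 0 0 0 0 0" --pt "0 0 0 0 0 0 0" --pt "0 0 0 0 0 0 0" --pt "0 0 0 0 0 0 0" --pt "0 0 0 0 0 0 0"

```text
time_s: 10.55
tcp_pos: [0.5112, -0.0089, 0.0119]
tool_rot: [0.0, 0.7, 0.714, -0.0]
force: [-0.8, 0.3, -1.0]
width: 1.001
```

Run:
```python
from h import *
st,im=shot('wrist','w6')
print(st['time_s'],st['tcp_pos'],st['tool_rot'],st['width'],st['force'])
b=cv2.imread('pics/w6.png')
cv2.imwrite('pics/w6a.png',cv2.convertScaleAbs(cv2.resize(b[185:345,135:415],None,fx=2.8,fy=3.7,interpolation=cv2.INTER_CUBIC),alpha=1.6))
```

```text
10.55 [ 0.51123375 -0.00886118  0.01188857] [ 8.94546650e-06  6.99706679e-01  7.14430236e-01 -3.44055715e-05] 1.0011126473904284 [-0.81002062  0.30923254 -1.01040012]
```

View pics/w6a.png

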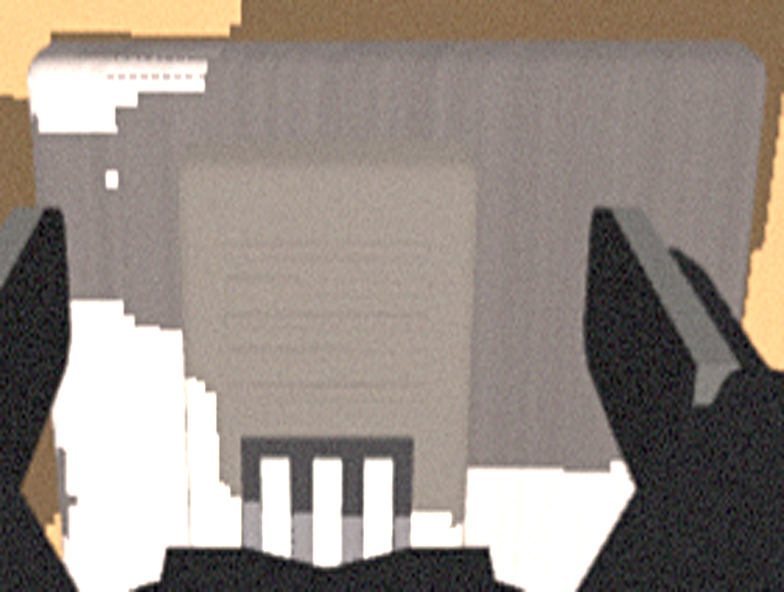

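Run:
```python
from h import *
s=plan((.50,-.02,.15),181.1,0,4,0)
s=plan((.53,-.0954,.315),181.1,0,5,0,s)
s=plan((.561,-.0954,.315),181.1,0,2,0,s)
```

```text
[[0.0,0.0,0.0,-0.27,-0.29,-3.45,0.0],[0.0,0.0,0.0,-0.27,-0.29,-3.45,0.0],[0.0,0.0,0.0,-0.27,-0.29,-3.45,0.0],[0.0,0.0,0.0,-0.27,-0.29,-3.45,0.0]]
[[0.0,0.0,0.0,-1.52,0.57,-3.3,0.0],[0.0,0.0,0.0,-1.52,0.57,-3.3,0.0],[0.0,0.0,0.0,-1.52,0.57,-3.3,0.0],[0.0,0.0,0.0,-1.52,0.57,-3.3,0.0],[0.0,0.0,0.0,-1.52,0.57,-3.3,0.0]]
[[0.0,0.0,0.0,-0.03,1.55,0.0,0.0],[0.0,0.0,0.0,-0.03,1.55,0.0,0.0]]
```

Call:
move_arm --pt "0 0 0 0 0 -3 0" --pt "0 0 0 -0.27 -0.29 -3.6 0" --pt "0 0 0 -0.27 -0.29 -3.6 0" --pt "0 0 0 -0.54 -0.58 -3.6 0" --pt "0 0 0 -1.52 0.57 -3.3 0" --pt "0 0 0 -1.52 0.57 -3.3 0" --pt "0 0 0 -1.52 0.57 -3.3 0" --pt "0 0 0 -1.52 0.57 -3.3 0" --pt "0 0 0 -1.52 0.57 -3.3 0" --pt "0 0 0 0 0 0 0"

```text
time_s: 11.85
tcp_pos: [0.5315, -0.0964, 0.3176]
tool_rot: [0.002, 0.7, 0.714, 0.002]
force: [0.5, -0.3, -0.9]
width: 1.003
```

Run:
```python
from h import *
st,im=shot('wrist','w7')
print(st['time_s'],st['tcp_pos'],st['tool_rot'],st['width'],st['force'])
print(w2px(cam('wrist'),[(.561,-.0954,.281)]))
s=plan((.561,-.0954,.315),181.1,0,2,0)
```

```text
11.85 [ 0.53150813 -0.09640216  0.31761629] [0.00248154 0.70024376 0.71389768 0.00161848] 1.0027356552861282 [ 0.46856249 -0.32893079 -0.91843594]
[[249.83359487 267.69936729]]
[[0.1,0.0,0.0,-0.01,1.52,0.04,0.0],[0.1,0.0,0.0,-0.01,1.52,0.04,0.0]]
```

View pics/w7.png

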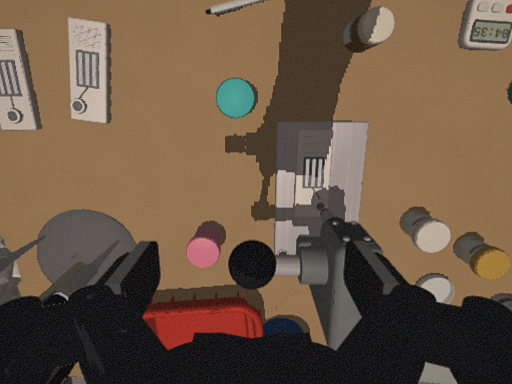

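Run:
```python
from h import *
s=plan((.5595,-.0945,.315),181.1,0,2,0)
s=plan((.5595,-.0945,.260),181.1,0,3,0,s)
```

```text
[[0.1,0.0,0.0,0.03,1.45,0.04,0.0],[0.1,0.0,0.0,0.03,1.45,0.04,0.0]]
[[0.0,0.0,0.0,0.0,0.0,1.83,0.0],[0.0,0.0,0.0,0.0,0.0,1.83,0.0],[0.0,0.0,0.0,0.0,0.0,1.83,0.0]]
```

Call:
move_arm --pt "0 0 0 0.08 1.4 0.1 0" --pt "0 0 0 0.07 1.4 0.1 0" --pt "0 0 0 0 0 1.85 0" --pt "0 0 0 0 0 1.85 0" --pt "0 0 0 0 0 1.85 0" --pt "0 0 0 0 0 0 0" --pt "0 0 0 0 0 0 1" --pt "0 0 0 0 0 0 1" --pt "0 0 0 0 0 0 1" --pt "0 0 0 0 0 0 1" --pt "0 0 0 0 0 0 1" --grip_force 25

```text
time_s: 13.28
tcp_pos: [0.5583, -0.0957, 0.2587]
tool_rot: [0.003, 0.7, 0.714, -0.001]
force: [-0.5, -6.1, 1.8]
width: 0.341
```

Run:
```python
from h import *
st,im=shot('wrist','w8')
print(st['time_s'],st['tcp_pos'],st['tool_rot'],st['width'],st['force'])
p0=np.array([.559,.281]); 
def kp(t): f=np.radians(60)-t; return np.array([.629-.14*np.cos(f),.16+.14*np.sin(f)])
pr=kp(0)
for t in np.linspace(0,.9,9)[1:]:
    d=(kp(t)-pr)*100; pr=kp(t); print(round(t,2),'dx %.2f dz %.2f'%tuple(d))
```

```text
13.275 [ 0.55834967 -0.09569802  0.25867329] [ 0.00256807  0.70034731  0.71379684 -0.00106227] 0.34106981902369243 [-0.48780461 -6.06669208  1.82573896]
0.11 dx -1.32 dz -0.86
0.22 dx -1.21 dz -1.00
0.34 dx -1.09 dz -1.13
0.45 dx -0.96 dz -1.25
0.56 dx -0.81 dz -1.35
0.68 dx -0.65 dz -1.43
0.79 dx -0.49 dz -1.50
0.9 dx -0.32 dz -1.54
```

View pics/w8.png

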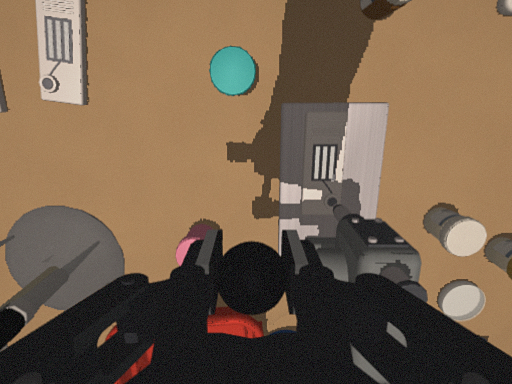

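Call:
move_arm --pt "0 0 0 0 -1.32 0.86 1" --pt "0 0 0 0 -1.21 1.0 1" --pt "0 0 0 0 -1.09 1.13 1" --pt "0 0 0 0 -0.96 1.25 1" --pt "0 0 0 0 -0.81 1.35 1" --pt "0 0 0 0 0 0 1"

```text
time_s: 14.08
tcp_pos: [0.5044, -0.0969, 0.2022]
tool_rot: [0.003, 0.701, 0.714, -0.001]
force: [-0.6, -6.9, 3.8]
width: 0.344
```

Call:
move_arm --pt "0 0 0 0 -0.65 1.43 1" --pt "0 0 0 0 -0.49 1.5 1" --pt "0 0 0 0 0 0 1" --pt "0 0 0 0 -0.32 1.54 1" --pt "0 0 0 0 0 0 1" --pt "0 0 0 0 0 0 1"

```text
time_s: 14.82
tcp_pos: [0.4905, -0.0972, 0.1582]
tool_rot: [0.003, 0.7, 0.714, -0.001]
force: [-0.8, -6.7, 4.4]
width: 0.343
```

Run:
```python
from h import *
st,im=shot('wrist','w9')
print(st['time_s'],st['tcp_pos'],st['tool_rot'],st['width'],st['force'])
shot('side','s9',(190,140,320,290),4)
```

```text
14.825 [ 0.49045155 -0.09717316  0.15823926] [ 0.00294808  0.70025473  0.71388641 -0.00090002] 0.34325269615155646 [-0.75032223 -6.6577734   4.44389677]
```

View pics/w9.png

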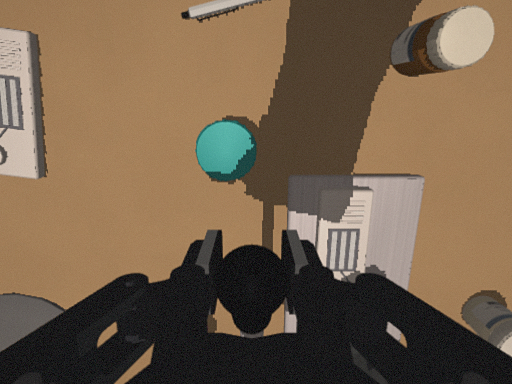

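View pics/s9.png

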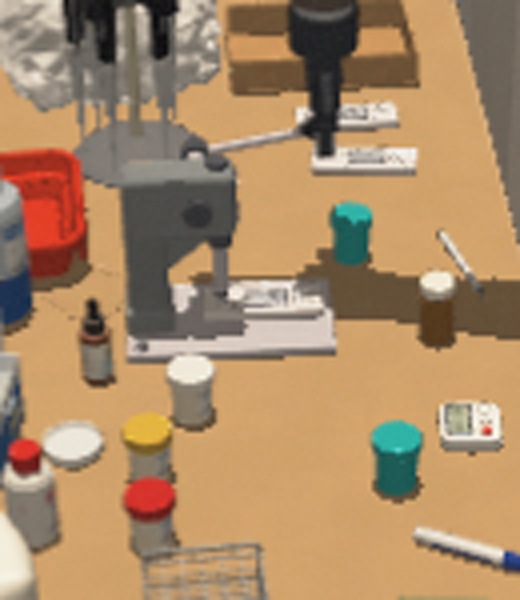

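Call:
move_arm --pt "0 0 0 0 -0.05 0.2 1" --pt "0 0 0 0 0 0.1 1" --pt "0 0 0 0 0 0 1" --pt "0 0 0 0 0 0 1"

```text
time_s: 15.42
tcp_pos: [0.49, -0.0972, 0.1556]
tool_rot: [0.003, 0.7, 0.714, -0.001]
force: [-1.5, -6.4, 4.4]
width: 0.34
```

Call:
move_arm --pt "0 0 0 0 -0.03 0.2 1" --pt "0 0 0 0 -0.03 0.2 1" --pt "0 0 0 0 0 0 1" --pt "0 0 0 0 0 0 1"

```text
time_s: 15.92
tcp_pos: [0.49, -0.0972, 0.1536]
tool_rot: [0.004, 0.7, 0.714, 0.0]
force: [-4.6, -5.9, 14.9]
width: 0.348
```

Run:
```python
from h import *
st,im=shot('wrist','w10')
print(st['time_s'],st['tcp_pos'],st['width'],st['force'])
shot('side','s10',(190,140,320,290),4)
shot('side','s10b',(225,165,290,230),9)
```

```text
15.925 [ 0.48998165 -0.09722897  0.15360755] 0.3483812282363999 [-4.637363   -5.94789728 14.85596196]
```

View pics/s10b.png

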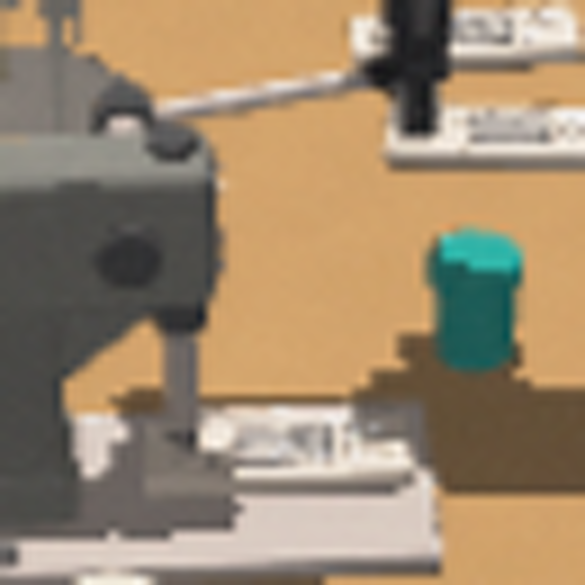

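View pics/w10.png

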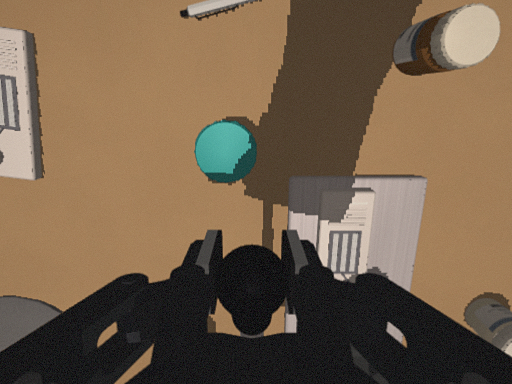

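Call:
move_arm --pt "0 0 0 0 0.1 -0.5 1" --pt "0 0 0 0 0.32 -1.54 1" --pt "0 0 0 0 0.49 -1.5 1" --pt "0 0 0 0 0.65 -1.43 1" --pt "0 0 0 0 0.81 -1.35 1" --pt "0 0 0 0 0.96 -1.25 1" --pt "0 0 0 0 1.09 -1.13 1" --pt "0 0 0 0 1.21 -1.0 1" --pt "0 0 0 0 1.32 -0.86 1" --pt "0 0 0 0 0 0 1"

```text
time_s: 17.32
tcp_pos: [0.5577, -0.0957, 0.2561]
tool_rot: [0.001, 0.7, 0.714, -0.002]
force: [-2.6, -6.0, 2.2]
width: 0.342
```

Call:
move_arm --pt "0 0 0 0 0 0 0" --pt "0 0 0 0 0 0 0" --pt "0 0 0 0 0 0 0" --pt "0 0 0 0 0 0 0" --pt "0 0 0 0 0 -2 0" --pt "0 0 0 0 0 -2 0" --pt "0 0 0 0 0 -2 0" --pt "0 0 0 0 -1.5 0 0" --pt "0 0 0 0 -3 0 0" --pt "0 0 0 0 -3 0 0" --pt "0 0 0 0 0 0 0"

```text
time_s: 18.7
tcp_pos: [0.4813, -0.0946, 0.3162]
tool_rot: [0.0, 0.7, 0.714, 0.0]
force: [0.0, -0.7, 1.0]
width: 1.003
```

Run:
```python
from h import *
st,im=shot('wrist','w11')
print(st['time_s'],st['tcp_pos'],st['width'],st['force'])
b=cv2.imread('pics/w11.png')
cv2.imwrite('pics/w11a.png',cv2.convertScaleAbs(cv2.resize(b[80:240,240:420],None,fx=3.5,fy=3.5,interpolation=cv2.INTER_CUBIC),alpha=1.4))
```

```text
18.7 [ 0.48131464 -0.09461444  0.31617367] 1.002790177703252 [ 0.02655886 -0.67916276  1.01987614]
```

View pics/w11.png

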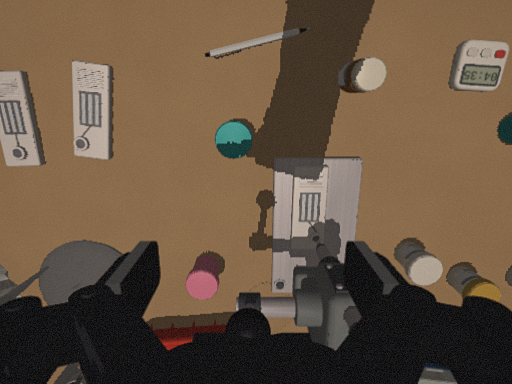

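Run:
```python
from h import *
s=plan((.5,-.009,.15),181.1,0,6,0)
s=plan((.5112,-.009,.05),181.1,0,4,0,s)
s=plan((.5112,-.009,.0115),181.1,0,3,0,s)
```

```text
[[0.0,0.0,0.0,1.42,0.32,2.77,0.0],[0.0,0.0,0.0,1.42,0.32,2.77,0.0],[0.0,0.0,0.0,1.42,0.32,2.77,0.0],[0.0,0.0,0.0,1.42,0.32,2.77,0.0],[0.0,0.0,0.0,1.42,0.32,2.77,0.0],[0.0,0.0,0.0,1.42,0.32,2.77,0.0]]
[[0.0,0.0,0.0,-0.01,0.28,2.5,0.0],[0.0,0.0,0.0,-0.01,0.28,2.5,0.0],[0.0,0.0,0.0,-0.01,0.28,2.5,0.0],[0.0,0.0,0.0,-0.01,0.28,2.5,0.0]]
[[0.0,0.0,0.0,0.0,0.0,1.28,0.0],[0.0,0.0,0.0,0.0,0.0,1.28,0.0],[0.0,0.0,0.0,0.0,0.0,1.28,0.0]]
```

Call:
move_arm --pt "0 0 0 1.42 0.32 2.77 0" --pt "0 0 0 1.42 0.32 2.77 0" --pt "0 0 0 1.42 0.32 2.77 0" --pt "0 0 0 1.42 0.32 2.77 0" --pt "0 0 0 1.42 0.32 2.77 0" --pt "0 0 0 1.42 0.32 2.77 0" --pt "0 0 0 0 0.28 2.5 0" --pt "0 0 0 0 0.28 2.5 0" --pt "0 0 0 0 0.28 2.5 0" --pt "0 0 0 0 0.28 2.5 0" --pt "0 0 0 0 0 0 0" --grip_force 60

```text
time_s: 20.12
tcp_pos: [0.5104, -0.0087, 0.047]
tool_rot: [-0.002, 0.7, 0.715, -0.002]
force: [0.1, 0.2, 0.0]
width: 0.998
```

Call:
move_arm --pt "0 0 0 0 0 1.28 0" --pt "0 0 0 0 0 1.28 0" --pt "0 0 0 0 0 1.28 0" --pt "0 0 0 0 0 0 0" --pt "0 0 0 0 0 0 1" --pt "0 0 0 0 0 0 1" --pt "0 0 0 0 0 0 1" --pt "0 0 0 0 0 0 1" --pt "0 0 0 0 0 0 1"

```text
time_s: 21.25
tcp_pos: [0.5123, -0.0089, 0.0118]
tool_rot: [0.001, 0.7, 0.714, 0.001]
force: [-0.4, -0.3, 6.2]
width: 0.565
```

Run:
```python
from h import *
st,im=shot('wrist','w12')
print(st['time_s'],st['tcp_pos'],st['width'],st['force'])
s=plan((.505,-.009,.018),181.1,0,1,1)
s=plan((.425,-.009,.022),181.1,0,4,1,s)
```

```text
21.25 [ 0.51229236 -0.00894161  0.011783  ] 0.5645955185068205 [-0.3940115  -0.31356064  6.24567046]
[[0.1,0.0,0.1,0.01,-0.73,-0.62,1.0]]
[[0.0,0.0,0.0,0.04,-2.0,-0.1,1.0],[0.0,0.0,0.0,0.04,-2.0,-0.1,1.0],[0.0,0.0,0.0,0.04,-2.0,-0.1,1.0],[0.0,0.0,0.0,0.04,-2.0,-0.1,1.0]]
```

View pics/w12.png

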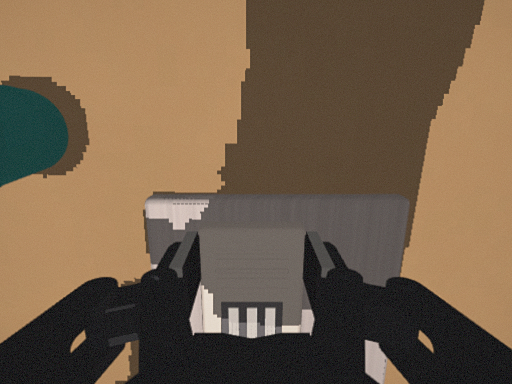

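Run:
```python
from h import *
s=plan((.505,-.009,.018),181.1,0,1,1)
s=plan((.455,-.009,.03),181.1,0,3,1,s)
s=plan((.455,.12,.035),180.5,0,5,1,s)
s=plan((.49,.20,.035),180.2,0,4,1,s)
s=plan((.5165,.348,.035),180,0,6,1,s)
```

```text
[[0.1,0.0,0.1,0.01,-0.73,-0.62,1.0]]
[[0.0,0.0,0.0,0.03,-1.67,-0.4,1.0],[0.0,0.0,0.0,0.03,-1.67,-0.4,1.0],[0.0,0.0,0.0,0.03,-1.67,-0.4,1.0]]
[[0.0,0.0,0.1,2.58,0.05,-0.1,1.0],[0.0,0.0,0.1,2.58,0.04,-0.1,1.0],[0.0,0.0,0.1,2.58,0.04,-0.1,1.0],[0.0,0.0,0.1,2.58,0.03,-0.1,1.0],[0.0,0.0,0.1,2.58,0.03,-0.1,1.0]]
[[0.0,0.0,0.1,1.99,0.89,0.0,1.0],[0.0,0.0,0.1,1.99,0.89,0.0,1.0],[0.0,0.0,0.1,1.99,0.89,0.0,1.0],[0.0,0.0,0.1,2.0,0.88,0.0,1.0]]
[[0.0,0.0,0.0,2.47,0.45,0.0,1.0],[0.0,0.0,0.0,2.47,0.45,0.0,1.0],[0.0,0.0,0.0,2.47,0.45,0.0,1.0],[0.0,0.0,0.0,2.47,0.45,0.0,1.0],[0.0,0.0,0.0,2.47,0.44,0.0,1.0],[0.0,0.0,0.0,2.47,0.44,0.0,1.0]]
```

Call:
move_arm --pt "0 0 0 0 0 -0.3 1" --pt "0 0 0 0.02 -1.8 -0.1 1" --pt "0 0 0 0.03 -1.97 -0.7 1" --pt "0 0 0 0.03 -1.97 -0.7 1" --pt "0 0 0.1 2.58 0.04 -0.2 1" --pt "0 0 0.1 2.58 0.04 -0.2 1" --pt "0 0 0.1 2.58 0.04 -0.1 1" --pt "0 0 0.1 2.58 0.04 0 1" --pt "0 0 0.1 2.58 0.04 0 1" --pt "0 0 0 0 0 0 1"

```text
time_s: 22.55
tcp_pos: [0.4536, 0.1209, 0.0336]
tool_rot: [-0.0, 0.702, 0.712, -0.0]
force: [0.5, -0.4, -0.3]
width: 0.568
```

Run:
```python
from h import *
st,im=shot('wrist','w13')
print(st['time_s'],st['tcp_pos'],st['width'],st['force'])
s=plan((.49,.20,.035),180.2,0,4,1)
```

```text
22.55 [0.45355817 0.12092818 0.03359396] 0.5677432402238894 [ 0.48471124 -0.41553563 -0.28873104]
[[-0.0,0.0,0.1,1.99,0.94,-0.04,1.0],[-0.0,0.0,0.1,1.99,0.94,-0.04,1.0],[-0.0,0.0,0.1,1.99,0.93,-0.04,1.0],[-0.0,0.0,0.1,1.99,0.93,-0.04,1.0]]
```

View pics/w13.png

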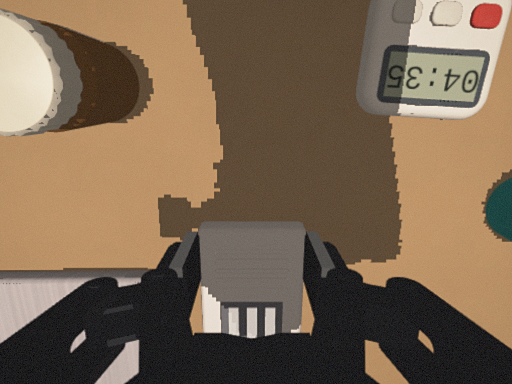

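Call:
move_arm --pt "0 0 0.1 1.99 0.94 -0.04 1" --pt "0 0 0.1 1.99 0.94 -0.04 1" --pt "0 0 0.1 1.99 0.93 -0.04 1" --pt "0 0 0.1 1.99 0.93 -0.04 1" --pt "0 0 0 2.47 0.45 0 1" --pt "0 0 0 2.47 0.45 0 1" --pt "0 0 0 2.47 0.45 0 1" --pt "0 0 0 2.47 0.45 0 1" --pt "0 0 0 2.47 0.45 0 1" --pt "0 0 0 2.47 0.45 0 1" --pt "0 0 0 0 0 0 1"

```text
time_s: 23.98
tcp_pos: [0.5171, 0.3483, 0.0349]
tool_rot: [0.0, 0.705, 0.709, -0.0]
force: [-0.5, 0.1, -0.9]
width: 0.561
```

Run:
```python
from h import *
st,im=shot('wrist','w14')
shot('side','s14',(190,180,320,290),5)
print(st['time_s'],st['tcp_pos'],st['width'],st['force'],st['tool_rot'])
s=plan((.5165,.348,.0),180,0,4,1)
```

```text
23.975 [0.51707814 0.34831659 0.03493575] 0.5614554238159608 [-0.52024616  0.08550358 -0.85418452] [ 1.18008308e-04  7.04997654e-01  7.09209624e-01 -5.62111201e-05]
[[-0.0,0.0,0.1,0.04,0.0,0.87,1.0],[-0.0,0.0,0.1,0.04,0.0,0.87,1.0],[-0.0,0.0,0.1,0.04,0.0,0.87,1.0],[-0.0,0.0,0.1,0.04,0.0,0.87,1.0]]
```

View pics/w14.png

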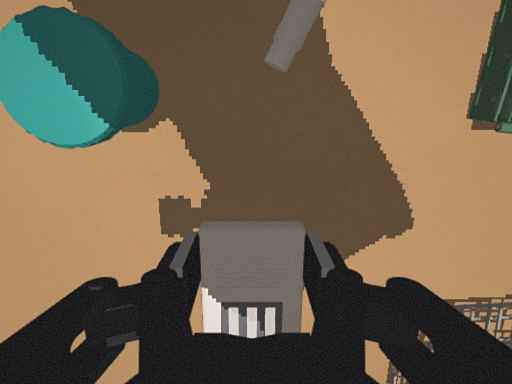

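View pics/s14.png

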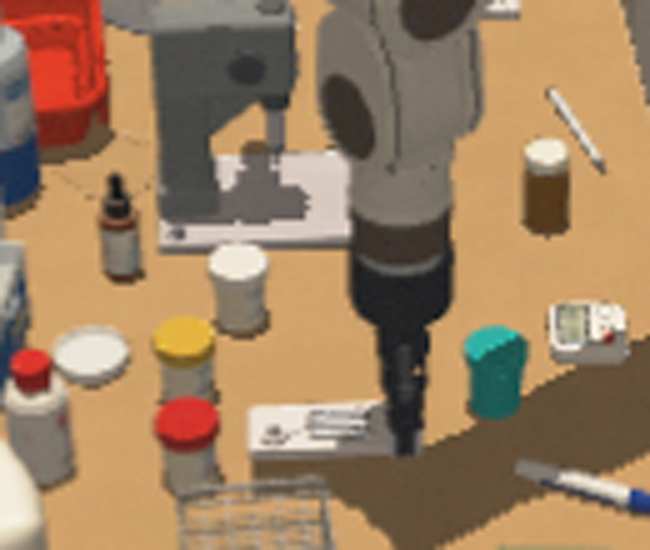

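Call:
move_arm --pt "0 0 0.1 0 0 0.87 1" --pt "0 0 0.1 0 0 0.87 1" --pt "0 0 0.1 0 0 0.87 1" --pt "0 0 0.1 0 0 0.87 1" --pt "0 0 0 0 0 0 1" --pt "0 0 0 0 0 0 0.2" --pt "0 0 0 0 0 0 0.2" --pt "0 0 0 0 0 0 0.2" --pt "0 0 0 0 0 0 0.2"

```text
time_s: 25.2
tcp_pos: [0.5167, 0.3481, 0.0007]
tool_rot: [0.0, 0.708, 0.706, 0.0]
force: [-0.0, 0.3, -0.4]
width: 0.799
```

Call:
move_arm --pt "0 0 0 0 0 -2 0.2" --pt "0 0 0 0 0 -3 0.2" --pt "0 0 0 0 0 -4 0.2" --pt "0 0 0 0 -2 -3 0.2" --pt "0 0 0 0 -3 -2 0.2" --pt "0 0 0 0 0 0 0.2"

```text
time_s: 25.95
tcp_pos: [0.4661, 0.3489, 0.143]
tool_rot: [0.0, 0.707, 0.707, 0.002]
force: [0.4, 1.2, -0.2]
width: 0.801
```

Run:
```python
from h import *
st,im=shot('wrist','w15')
print(st['time_s'],st['tcp_pos'],st['width'],st['force'])
shot('side','s15',(190,180,320,290),5)
shot('top','t15',(180,120,420,260),3)
```

```text
25.95 [0.46614777 0.34889199 0.14303319] 0.801453606019287 [ 0.44655138  1.1578411  -0.21325441]
```

View pics/w15.png

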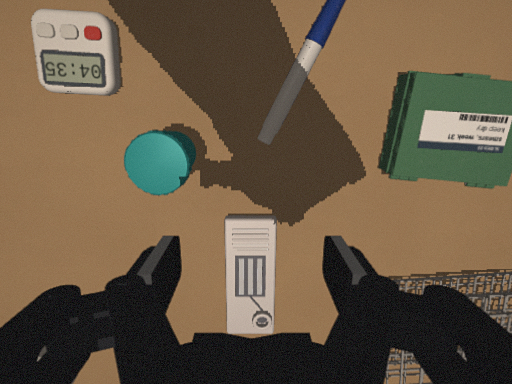

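View pics/t15.png

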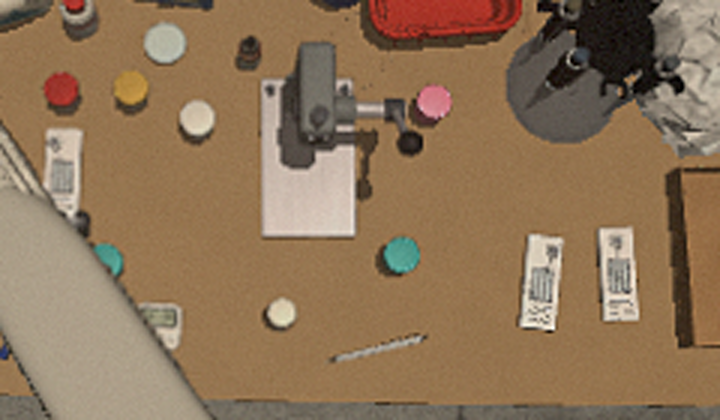

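View pics/s15.png

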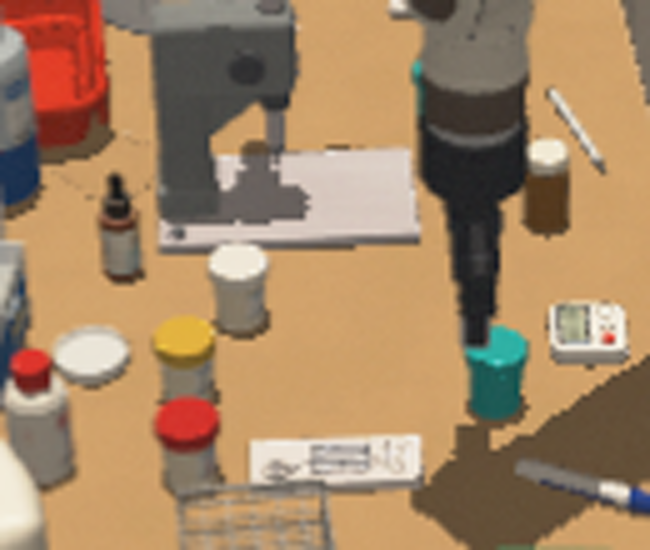

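Run:
```python
from h import *
b=cv2.imread('pics/w15.png')
cv2.imwrite('pics/w15a.png',cv2.resize(b[290:345,220:285],None,fx=8,fy=8,interpolation=cv2.INTER_CUBIC))
C=cam('top'); g=lambda c:(np.array(c,float)+.5)/3-.5+[180,120]
for n,c in dict(c3=[(46,129),(81,129),(78,214),(46,214)],c1=[(532,235),(564,239),(553,331),(519,327)],c2=[(599,228),(632,227),(638,320),(603,321)]).items():
    Q=px2w(C,g(c),.012); m=Q.mean(0); d=Q[:2].mean(0)-Q[2:].mean(0); print(n,m,np.degrees(np.arctan2(d[1],d[0])),np.linalg.norm(d))
s=plan((.42,.1,.2),180,0,5,0.1)
s=plan((.335,-.308,.17),173.5,0,8,0.1,s)
```

```text
c3 [0.57136761 0.3454222  0.012     ] 1.6450615361468175 0.1203612446649991
c1 [ 0.42896352 -0.32085595  0.012     ] -8.640844023155536 0.1290833592660487
c2 [ 0.44302872 -0.42899159  0.012     ] 1.423111193498136 0.12971400781079068
[[0.0,0.0,-0.0,-4.96,-0.93,-1.2,0.1],[0.0,0.0,-0.0,-4.96,-0.93,-1.2,0.1],[0.0,0.0,-0.0,-4.96,-0.93,-1.2,0.1],[0.0,0.0,-0.0,-4.96,-0.93,-1.2,0.1],[0.0,0.0,-0.0,-4.96,-0.94,-1.2,0.1]]
[[0.0,0.0,0.8,-5.1,-1.06,0.38,0.1],[0.0,0.0,0.8,-5.11,-0.99,0.38,0.1],[0.0,0.0,0.8,-5.13,-0.92,0.38,0.1],[0.0,0.0,0.8,-5.14,-0.84,0.38,0.1],[0.0,0.0,0.8,-5.15,-0.77,0.38,0.1],[0.0,0.0,0.8,-5.16,-0.7,0.38,0.1],[0.0,0.0,0.8,-5.17,-0.63,0.38,0.1],[0.0,0.0,0.8,-5.18,-0.55,0.38,0.1]]
```

View pics/w15a.png

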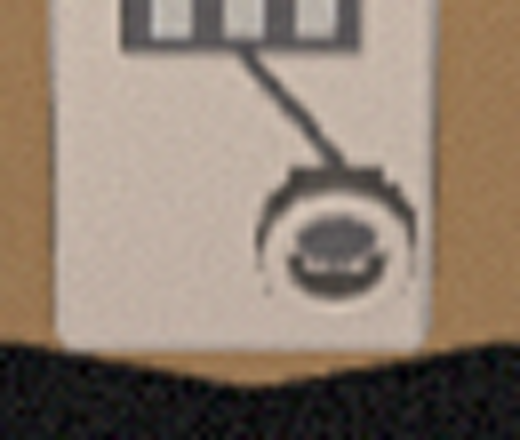

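Call:
move_arm --pt "0 0 0 -4.96 -0.93 -1.2 0" --pt "0 0 0 -4.96 -0.93 -1.2 0" --pt "0 0 0 -4.96 -0.93 -1.2 0" --pt "0 0 0 -4.96 -0.93 -1.2 0" --pt "0 0 0 -4.96 -0.94 -1.2 0" --pt "0 0 0.8 -5.1 -1.06 0.38 0" --pt "0 0 0.8 -5.11 -0.99 0.38 0" --pt "0 0 0.8 -5.13 -0.92 0.38 0" --pt "0 0 0.8 -5.14 -0.84 0.38 0" --pt "0 0 0.8 -5.15 -0.77 0.38 0" --pt "0 0 0.8 -5.16 -0.7 0.38 0" --pt "0 0 0.8 -5.17 -0.63 0.38 0"

```text
time_s: 27.6
tcp_pos: [0.3442, -0.2588, 0.1731]
tool_rot: [-0.0, 0.742, 0.671, -0.0]
force: [0.5, -0.7, 0.9]
width: 0.998
```

Call:
move_arm --pt "0 0 0.8 -5.18 -0.55 0.38 0" --pt "0 0 0 0 0 0 0" --pt "0 0 0 0 0 0 0"

```text
time_s: 27.98
tcp_pos: [0.3337, -0.3076, 0.1693]
tool_rot: [-0.001, 0.747, 0.665, 0.0]
force: [0.4, 1.4, 0.6]
width: 0.999
```

Run:
```python
from h import *
st,im=shot('wrist','w16')
print(st['time_s'],st['tcp_pos'],st['width'],st['force'],st['tool_rot'])
```

```text
27.975 [ 0.33367332 -0.30757671  0.16925802] 0.9994665627106619 [0.38368923 1.43828632 0.55218577] [-1.19481011e-03  7.46500939e-01  6.65383288e-01  3.41177533e-05]
```

View pics/w16.png

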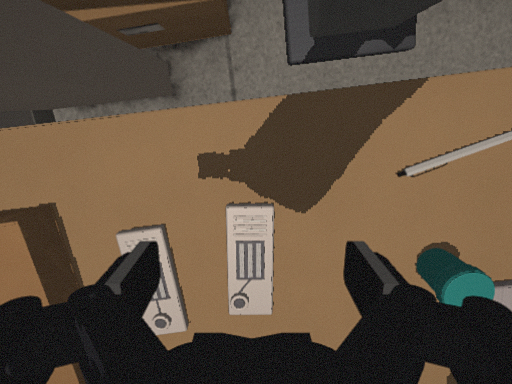

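Run:
```python
from h import *
C=cam('wrist')
Q=px2w(C,[(228,207),(273,207),(271.5,313),(230,313)],.012); print(Q)
m=Q.mean(0); d=Q[2:].mean(0)-Q[:2].mean(0); print(m,np.degrees(np.arctan2(d[1],d[0])))
t=Q[:2].mean(0); u=d/np.linalg.norm(d); g=t+.0145*u; print('grip',g)
yaw=180+np.degrees(np.arctan2(d[1],d[0]))
s=plan((g[0],g[1],.03),yaw,0,5,0); plan((g[0],g[1],-.001),yaw,0,3,0,s)
```

```text
[[ 0.36230624 -0.33352287  0.012     ]
 [ 0.36751761 -0.28806798  0.012     ]
 [ 0.49243724 -0.30171199  0.012     ]
 [ 0.48710175 -0.34807758  0.012     ]]
[ 0.42734071 -0.31784511  0.012     ] -6.442750660685007
grip [ 0.37932035 -0.31242248  0.012     ]
[[-0.0,-0.0,-0.0,-0.01,0.92,2.79,0.0],[-0.0,-0.0,-0.0,-0.01,0.92,2.79,0.0],[-0.0,-0.0,-0.0,-0.01,0.92,2.79,0.0],[-0.0,-0.0,-0.0,-0.01,0.91,2.79,0.0],[-0.0,-0.0,-0.0,-0.01,0.91,2.79,0.0]]
[[0.0,0.0,0.0,0.0,0.0,1.03,0.0],[0.0,0.0,0.0,0.0,0.0,1.03,0.0],[0.0,0.0,0.0,0.0,0.0,1.03,0.0]]
```

Call:
move_arm --pt "0 0 0 0 0.94 2.79 0" --pt "0 0 0 0 0.94 2.79 0" --pt "0 0 0 0 0.94 2.79 0" --pt "0 0 0 0 0.94 2.79 0" --pt "0 0 0 0 0.94 2.79 0" --pt "0 0 0 0 0 1.03 0" --pt "0 0 0 0 0 1.03 0" --pt "0 0 0 0 0 1.03 0" --pt "0 0 0 0 0 0 0"

```text
time_s: 29.15
tcp_pos: [0.3804, -0.3127, -0.0005]
tool_rot: [-0.0, 0.746, 0.666, -0.0]
force: [0.3, 0.1, 0.6]
width: 0.999
```

Call:
move_arm --pt "0 0 0 0 0 0 1" --pt "0 0 0 0 0 0 1" --pt "0 0 0 0 0 0 1" --pt "0 0 0 0 0 0 1" --pt "0 0 0 0 0 0 1" --pt "0 0 0 0 0 0 1" --grip_force 60

```text
time_s: 29.9
tcp_pos: [0.3814, -0.3137, 0.0009]
tool_rot: [0.001, 0.746, 0.666, 0.0]
force: [-0.6, 0.6, 6.5]
width: 0.564
```

Run:
```python
from h import *
st,im=shot('wrist','w17')
print(st['time_s'],st['tcp_pos'],st['width'],st['force'],st['tool_rot'])
C=cam('wrist');o=st['tcp_pos']; Rm=rot(st['tool_rot'])
for v in (220,222,224,226,228): print(v,(px2w(C,[(252,v)],0.)[0]-o)@Rm)
s=plan((o[0],o[1],.09),173.5,0,4,1)
s=plan((.43,.0155,.09),181.1,0,9,1,s)
```

```text
29.9 [ 0.38144144 -0.31365963  0.00086041] 0.5639055391843738 [-0.6037152   0.56189861  6.51109575] [1.00194043e-03 7.46174386e-01 6.65749788e-01 3.36002966e-05]
220 [ 0.00092499 -0.01521931  0.00083578]
222 [ 0.00092495 -0.01417008  0.0008374 ]
224 [ 0.0009249  -0.01311692  0.00083902]
226 [ 0.00092486 -0.01205983  0.00084065]
228 [ 0.00092481 -0.01099876  0.00084228]
[[0.0,0.0,-0.0,-0.0,0.0,-2.23,1.0],[0.0,0.0,-0.0,-0.0,0.0,-2.23,1.0],[0.0,0.0,-0.0,-0.0,0.0,-2.23,1.0],[0.0,0.0,-0.0,-0.0,0.0,-2.23,1.0]]
[[0.0,0.0,-0.8,3.69,0.12,0.0,1.0],[0.0,0.0,-0.8,3.69,0.18,0.0,1.0],[0.0,0.0,-0.8,3.69,0.23,0.0,1.0],[0.0,0.0,-0.8,3.69,0.29,0.0,1.0],[0.0,0.0,-0.8,3.68,0.34,0.0,1.0],[0.0,0.0,-0.8,3.68,0.39,0.0,1.0],[0.0,0.0,-0.8,3.67,0.45,0.0,1.0],[0.0,0.0,-0.8,3.66,0.5,0.0,1.0],[0.0,0.0,-0.8,3.65,0.56,0.0,1.0]]
```

View pics/w17.png

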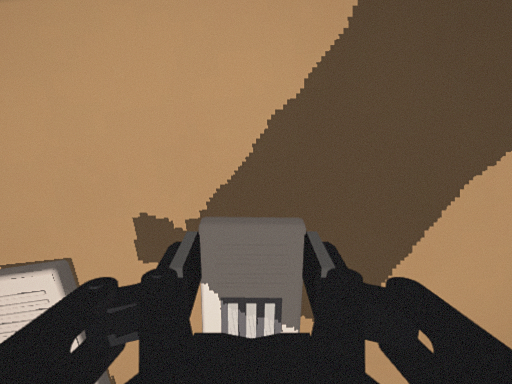

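Call:
move_arm --pt "0 0 0 0 0 -2.23 1" --pt "0 0 0 0 0 -2.23 1" --pt "0 0 0 0 0 -2.23 1" --pt "0 0 0 0 0 -2.23 1" --pt "0 0 -0.8 3.69 0.2 0 1" --pt "0 0 -0.8 3.69 0.2 0 1" --pt "0 0 -0.8 3.69 0.2 0 1" --pt "0 0 -0.8 3.69 0.3 0 1" --pt "0 0 -0.8 3.68 0.35 0 1" --pt "0 0 -0.8 3.68 0.4 0 1" --pt "0 0 -0.8 3.67 0.4 0 1" --pt "0 0 -0.8 3.66 0.5 0 1"

```text
time_s: 31.45
tcp_pos: [0.4252, -0.0194, 0.089]
tool_rot: [-0.0, 0.708, 0.707, -0.0]
force: [0.4, -0.3, -1.1]
width: 0.561
```

Call:
move_arm --pt "0 0 -0.8 3.66 0.55 0 1" --pt "0 0 0 0 0 0 1"

```text
time_s: 31.7
tcp_pos: [0.4311, 0.0178, 0.089]
tool_rot: [-0.0, 0.701, 0.713, 0.0]
force: [-0.2, -0.2, -1.2]
width: 0.567
```

Run:
```python
from h import *
st,im=shot('wrist','w18')
print(st['time_s'],st['tcp_pos'],st['width'],st['force'],st['tool_rot'])
s=plan((.45,.0151,.03),181.1,0,4,1)
s=plan((.5138,.0151,.019),181.1,0,5,1,s)
```

```text
31.7 [0.43110296 0.01783522 0.08900406] 0.5671392203084437 [-0.24524972 -0.20481888 -1.17904269] [-7.07640977e-05  7.01320054e-01  7.12846509e-01  1.81160433e-04]
[[-0.0,0.0,-0.1,-0.05,0.48,1.47,1.0],[-0.0,0.0,-0.1,-0.05,0.48,1.47,1.0],[-0.0,0.0,-0.1,-0.05,0.48,1.47,1.0],[-0.0,0.0,-0.1,-0.05,0.48,1.47,1.0]]
[[0.0,0.0,0.0,-0.02,1.28,0.22,1.0],[0.0,0.0,0.0,-0.02,1.28,0.22,1.0],[0.0,0.0,0.0,-0.02,1.28,0.22,1.0],[0.0,0.0,0.0,-0.02,1.28,0.22,1.0],[0.0,0.0,0.0,-0.02,1.28,0.22,1.0]]
```

View pics/w18.png

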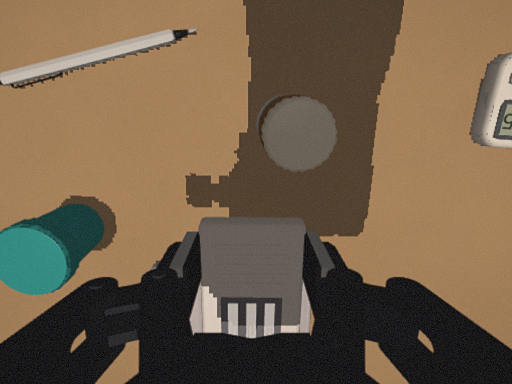

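Call:
move_arm --pt "0 0 -0.1 -0.05 0.48 1.47 1" --pt "0 0 -0.1 -0.05 0.48 1.47 1" --pt "0 0 -0.1 -0.05 0.48 1.47 1" --pt "0 0 -0.1 -0.05 0.48 1.47 1" --pt "0 0 0 -0.02 1.28 0.22 1" --pt "0 0 0 -0.02 1.28 0.22 1" --pt "0 0 0 -0.02 1.28 0.22 1" --pt "0 0 0 -0.02 1.28 0.22 1" --pt "0 0 0 -0.02 1.28 0.22 1" --pt "0 0 0 0 0 0.28 1" --pt "0 0 0 0 0 0.28 1" --pt "0 0 0 0 0 0 1"

```text
time_s: 33.25
tcp_pos: [0.5134, 0.0145, 0.0133]
tool_rot: [-0.0, 0.7, 0.714, -0.0]
force: [-1.2, -0.6, -0.8]
width: 0.567
```

Run:
```python
from h import *
st,im=shot('wrist','w19')
print(st['time_s'],st['tcp_pos'],st['tool_rot'],st['width'],st['force'])
s=plan((.5138,.0151,.0128),181.1,0,1,1)
b=cv2.imread('pics/w19.png')
cv2.imwrite('pics/w19a.png',cv2.convertScaleAbs(cv2.resize(b[185:345,95:375],None,fx=2.8,fy=3.7,interpolation=cv2.INTER_CUBIC),alpha=1.6))
```

```text
33.25 [0.51341668 0.01445477 0.01328639] [-3.93297408e-04  7.00309894e-01  7.13838725e-01 -4.15723906e-04] 0.5670877279662254 [-1.15674498 -0.61355886 -0.843571  ]
[[-0.0,0.0,-0.0,0.07,0.03,0.07,1.0]]
```

View pics/w19a.png

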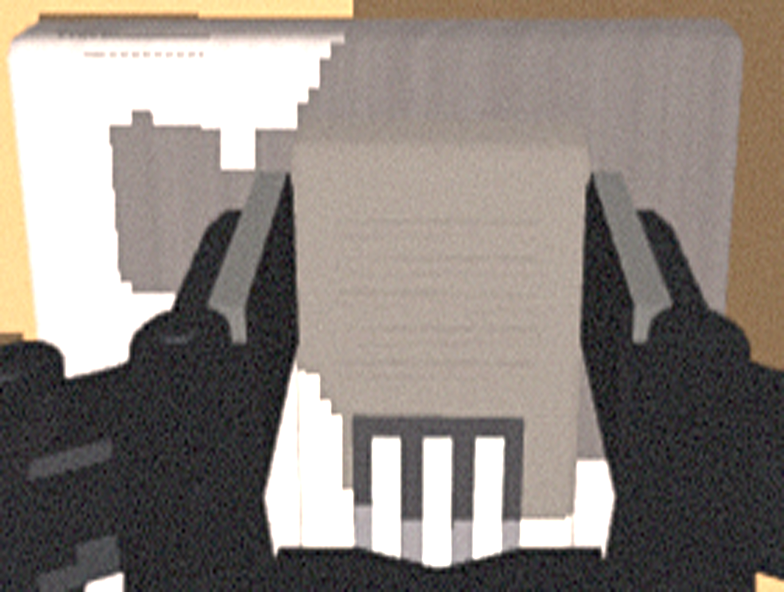

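Run:
```python
from h import *
C=cam('wrist'); U=lambda u:(u+.5)/2.8-.5+95; V=lambda v:(v+.5)/3.7-.5+185
rel(C,U(10),U(742),V(45),V(20),U(291),U(590),V(152),V(124),-.012)
# reference: final c3 placement picture w6 (tcp .51123,-.00886,.01189)
```

```text
table [[ 0.48814236 -0.05894825  0.012     ]
 [ 0.48579541  0.06684025  0.012     ]] w -0.12578849752472568 front bottom [0.48695751 0.00304739 0.        ]
cart [[ 0.4972913  -0.00904779  0.024     ]
 [ 0.4963847   0.03938792  0.024     ]] w -0.048435705978076664 tail bottom [0.49773563 0.01520423 0.012     ]
tail-front top 0.0099 bottom 0.0108 (want .010) lateral 0.0112 want 0.0120 at tail (press yaw adds .00019*..)
```

Call:
move_arm --pt "0 0 0 0.07 0 0.06 1" --pt "0 0 0 0 0 0 1" --pt "0 0 0 0 0 0 1" --pt "0 0 0 0 0 0 0" --pt "0 0 0 0 0 0 0" --pt "0 0 0 0 0 0 0" --pt "0 0 0 0 0 0 0" --pt "0 0 0 0 0 0 0"

```text
time_s: 34.3
tcp_pos: [0.5142, 0.0152, 0.013]
tool_rot: [0.0, 0.7, 0.714, 0.0]
force: [0.7, 0.6, -0.2]
width: 1.001
```

Run:
```python
from h import *
s=observe();print(s['tcp_pos'])
o=s['tcp_pos']
s=plan((.50,-.01,.15),181.1,0,4,0,(np.array([o[0],o[1],.042]),tool(181.1,0)))
s=plan((.53,-.0945,.315),181.1,0,5,0,s)
s=plan((.5595,-.0945,.315),181.1,0,2,0,s)
```

```text
[0.51420312 0.01515988 0.01302048]
[[0.0,0.0,0.0,-0.62,-0.37,-2.7,0.0],[0.0,0.0,0.0,-0.62,-0.37,-2.7,0.0],[0.0,0.0,0.0,-0.62,-0.37,-2.7,0.0],[0.0,0.0,0.0,-0.62,-0.37,-2.7,0.0]]
[[0.0,0.0,0.0,-1.7,0.57,-3.3,0.0],[0.0,0.0,0.0,-1.7,0.57,-3.3,0.0],[0.0,0.0,0.0,-1.7,0.57,-3.3,0.0],[0.0,0.0,0.0,-1.7,0.57,-3.3,0.0],[0.0,0.0,0.0,-1.7,0.57,-3.3,0.0]]
[[0.0,0.0,0.0,-0.03,1.47,0.0,0.0],[0.0,0.0,0.0,-0.03,1.47,0.0,0.0]]
```

Call:
move_arm --pt "0 0 0 0 0 -2.9 0" --pt "0 0 0 -0.62 -0.37 -2.7 0" --pt "0 0 0 -0.62 -0.37 -2.7 0" --pt "0 0 0 -0.62 -0.37 -2.7 0" --pt "0 0 0 -0.62 -0.37 -2.7 0" --pt "0 0 0 -1.73 0.57 -3.3 0" --pt "0 0 0 -1.73 0.57 -3.3 0" --pt "0 0 0 -1.73 0.57 -3.3 0" --pt "0 0 0 -1.73 0.57 -3.3 0" --pt "0 0 0 -1.73 0.57 -3.3 0" --pt "0 0 0 0 0 0 0"

```text
time_s: 35.67
tcp_pos: [0.5315, -0.0971, 0.3177]
tool_rot: [0.002, 0.701, 0.713, 0.002]
force: [0.8, -0.4, -1.5]
width: 1.003
```

Run:
```python
from h import *
s=observe();print(s['tcp_pos'])
s=plan((.559,-.0962,.315),181.1,0,2,0)
s=plan((.559,-.0962,.26),181.1,0,3,0,s)
```

```text
[ 0.53152909 -0.09712981  0.31767194]
[[0.2,0.0,-0.1,0.02,1.37,0.14,0.0],[0.2,0.0,-0.1,0.02,1.37,0.14,0.0]]
[[0.0,0.0,0.0,0.0,0.0,1.83,0.0],[0.0,0.0,0.0,0.0,0.0,1.83,0.0],[0.0,0.0,0.0,0.0,0.0,1.83,0.0]]
```

Call:
move_arm --pt "0 0 0 0 1.4 0.05 0" --pt "0 0 0 0 1.4 0.05 0" --pt "0 0 0 0 0 1.85 0" --pt "0 0 0 0 0 1.85 0" --pt "0 0 0 0 0 1.85 0" --pt "0 0 0 0 0 0 0" --pt "0 0 0 0 0 0 1" --pt "0 0 0 0 0 0 1" --pt "0 0 0 0 0 0 1" --pt "0 0 0 0 0 0 1" --pt "0 0 0 0 0 0 1" --grip_force 30

```text
time_s: 37.05
tcp_pos: [0.5583, -0.0957, 0.2594]
tool_rot: [0.001, 0.7, 0.714, 0.0]
force: [-0.6, -1.9, 4.4]
width: 0.339
```

Call:
move_arm --pt "0 0 0 0 -1.32 0.86 1" --pt "0 0 0 0 -1.21 1.0 1" --pt "0 0 0 0 -1.09 1.13 1" --pt "0 0 0 0 -0.96 1.25 1" --pt "0 0 0 0 -0.81 1.35 1" --pt "0 0 0 0 -0.65 1.43 1" --pt "0 0 0 0 0 0 1"

```text
time_s: 37.92
tcp_pos: [0.498, -0.097, 0.1884]
tool_rot: [0.001, 0.701, 0.714, 0.0]
force: [0.7, -2.5, 3.4]
width: 0.343
```

Call:
move_arm --pt "0 0 0 0 -0.49 1.5 1" --pt "0 0 0 0 -0.32 1.54 1" --pt "0 0 0 0 0 0.3 1" --pt "0 0 0 0 0 0 1" --pt "0 0 0 0 0 0 1"

```text
time_s: 38.55
tcp_pos: [0.4899, -0.0971, 0.1556]
tool_rot: [0.001, 0.7, 0.714, -0.0]
force: [-0.9, -3.9, 4.3]
width: 0.343
```

Same height as before just short of the stop; a little more.

Call:
move_arm --pt "0 0 0 0 -0.05 0.2 1" --pt "0 0 0 0 0 0.2 1" --pt "0 0 0 0 0 0 1" --pt "0 0 0 0 0 0 1" --pt "0 0 0 0 0 0 1"

```text
time_s: 39.17
tcp_pos: [0.4897, -0.0972, 0.1537]
tool_rot: [0.002, 0.701, 0.714, 0.001]
force: [-5.3, -3.3, 16.7]
width: 0.34
```

Run:
```python
from h import *
shot('side','s20b',(225,165,290,230),9)
print(observe()['force'])
```

```text
[-6.18840358 -2.98282    16.80162311]
```

View pics/s20b.png

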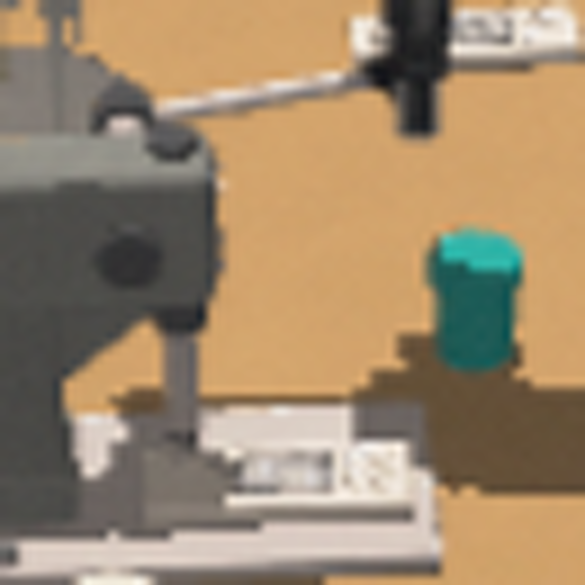

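Call:
move_arm --pt "0 0 0 0 0.1 -0.55 1" --pt "0 0 0 0 0.32 -1.54 1" --pt "0 0 0 0 0.49 -1.5 1" --pt "0 0 0 0 0.65 -1.43 1" --pt "0 0 0 0 0.81 -1.35 1" --pt "0 0 0 0 0.96 -1.25 1" --pt "0 0 0 0 1.09 -1.13 1" --pt "0 0 0 0 1.21 -1.0 1" --pt "0 0 0 0 1.32 -0.86 1" --pt "0 0 0 0 0 0 1"

```text
time_s: 40.48
tcp_pos: [0.557, -0.0956, 0.256]
tool_rot: [-0.002, 0.701, 0.714, -0.002]
force: [-3.9, -4.5, 2.4]
width: 0.34
```

Call:
move_arm --pt "0 0 0 0 0 0 0" --pt "0 0 0 0 0 0 0" --pt "0 0 0 0 0 0 0" --pt "0 0 0 0 0 0 0" --pt "0 0 0 0 0 -2 0" --pt "0 0 0 0 0 -2 0" --pt "0 0 0 0 0 -2 0" --pt "0 0 0 0 -1.5 0 0" --pt "0 0 0 0 -3 0 0" --pt "0 0 0 0 -3 0 0" --pt "0 0 0 0 0 0 0"

```text
time_s: 41.85
tcp_pos: [0.482, -0.0966, 0.3178]
tool_rot: [0.0, 0.701, 0.714, 0.0]
force: [0.4, 0.3, 0.2]
width: 1.0
```

Run:
```python
from h import *
st,im=shot('wrist','w21')
print(st['time_s'],st['tcp_pos'],st['width'],st['force'])
s=plan((.5,.015,.15),181.1,0,6,0)
s=plan((.5142,.0152,.048),181.1,0,4,0,s)
s=plan((.5142,.0152,.0125),181.1,0,3,0,s)
```

```text
41.85 [ 0.48201294 -0.09660329  0.31784854] 0.9996509134862769 [0.3540858  0.29070581 0.22040315]
[[0.0,0.0,-0.0,1.86,0.31,2.8,0.0],[0.0,0.0,-0.0,1.86,0.31,2.8,0.0],[0.0,0.0,-0.0,1.86,0.31,2.8,0.0],[0.0,0.0,-0.0,1.86,0.31,2.8,0.0],[0.0,0.0,-0.0,1.86,0.31,2.8,0.0],[0.0,0.0,-0.0,1.86,0.32,2.8,0.0]]
[[0.0,0.0,0.0,-0.0,0.36,2.55,0.0],[0.0,0.0,0.0,-0.0,0.36,2.55,0.0],[0.0,0.0,0.0,-0.0,0.36,2.55,0.0],[0.0,0.0,0.0,-0.0,0.36,2.55,0.0]]
[[0.0,0.0,0.0,0.0,0.0,1.18,0.0],[0.0,0.0,0.0,0.0,0.0,1.18,0.0],[0.0,0.0,0.0,0.0,0.0,1.18,0.0]]
```

View pics/w21.png

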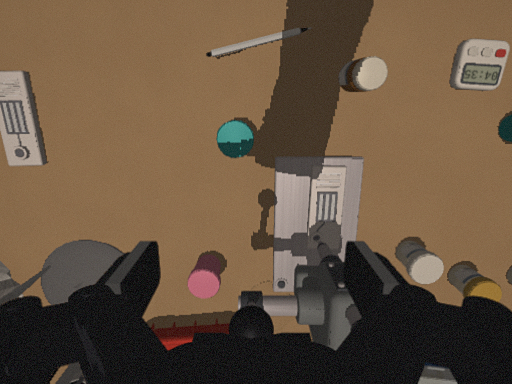

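Run:
```python
from h import *
b=cv2.imread('pics/w21.png')
cv2.imwrite('pics/w21a.png',cv2.convertScaleAbs(cv2.resize(b[145:300,260:380],None,fx=4,fy=3.8,interpolation=cv2.INTER_CUBIC),alpha=1.3))
C=cam('wrist')
# expected cart corners if at placed pose
st=observe()
y=np.radians(1.1);c,s=np.cos(y),np.sin(y)
t=np.array([.4975,.0152])
print(w2px(C,[(t[0]+a*c-b*s,t[1]+a*s+b*c,.024) for a,b in((0,.025),(0,-.025),(.08,.025),(.08,-.025))]))
```

```text
[[346.94915889 165.83533798]
 [311.78862237 165.87905125]
 [342.48434317 218.50918214]
 [308.98917636 218.51690532]]
```

View pics/w21a.png

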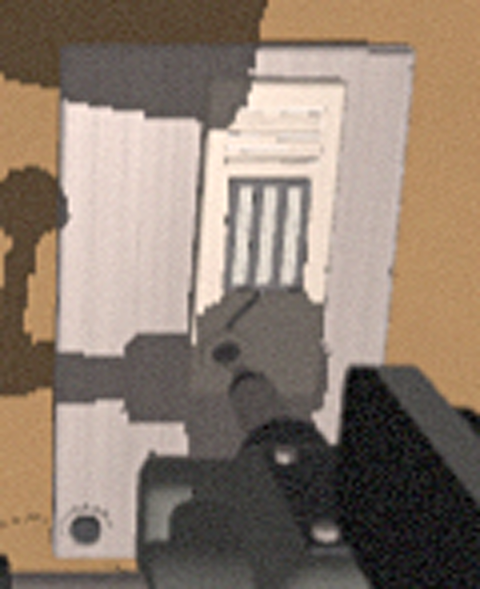

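Call:
move_arm --pt "0 0 0 1.86 0.31 2.8 0" --pt "0 0 0 1.86 0.31 2.8 0" --pt "0 0 0 1.86 0.31 2.8 0" --pt "0 0 0 1.86 0.31 2.8 0" --pt "0 0 0 1.86 0.31 2.8 0" --pt "0 0 0 1.86 0.31 2.8 0" --pt "0 0 0 0 0.36 2.55 0" --pt "0 0 0 0 0.36 2.55 0" --pt "0 0 0 0 0.36 2.55 0" --pt "0 0 0 0 0.36 2.55 0" --pt "0 0 0 0 0 0 0" --grip_force 60

```text
time_s: 43.28
tcp_pos: [0.5134, 0.0157, 0.0448]
tool_rot: [-0.002, 0.7, 0.714, -0.002]
force: [-0.9, -0.1, 0.1]
width: 0.997
```

Call:
move_arm --pt "0 0 0 0 0 1.18 0" --pt "0 0 0 0 0 1.18 0" --pt "0 0 0 0 0 1.18 0" --pt "0 0 0 0 0 0 0" --pt "0 0 0 0 0 0 1" --pt "0 0 0 0 0 0 1" --pt "0 0 0 0 0 0 1" --pt "0 0 0 0 0 0 1" --pt "0 0 0 0 0 0 1"

```text
time_s: 44.4
tcp_pos: [0.5152, 0.0154, 0.0126]
tool_rot: [0.001, 0.7, 0.714, 0.001]
force: [-1.0, 0.1, 6.0]
width: 0.567
```

Run:
```python
from h import *
st,im=shot('wrist','w22')
print(st['time_s'],st['tcp_pos'],st['width'],st['force'])
s=(np.array([.455,st['tcp_pos'][1],.033]),tool(181.1,0))
s=plan((.455,.13,.037),180.5,0,5,1,s)
s=plan((.49,.19,.037),180.2,0,4,1,s)
s=plan((.522,.254,.037),180,0,4,1,s)
```

```text
44.4 [0.51523223 0.01542464 0.01255991] 0.567334575371973 [-0.99079631  0.10948432  6.03308201]
[[0.0,0.0,0.1,2.29,0.04,-0.08,1.0],[0.0,0.0,0.1,2.29,0.04,-0.08,1.0],[0.0,0.0,0.1,2.29,0.03,-0.08,1.0],[0.0,0.0,0.1,2.29,0.03,-0.08,1.0],[0.0,0.0,0.1,2.29,0.02,-0.08,1.0]]
[[0.0,0.0,0.1,1.49,0.89,0.0,1.0],[0.0,0.0,0.1,1.49,0.89,0.0,1.0],[0.0,0.0,0.1,1.49,0.88,0.0,1.0],[0.0,0.0,0.1,1.5,0.88,0.0,1.0]]
[[0.0,0.0,0.0,1.6,0.81,0.0,1.0],[0.0,0.0,0.0,1.6,0.8,0.0,1.0],[0.0,0.0,0.0,1.6,0.8,0.0,1.0],[0.0,0.0,0.0,1.6,0.8,0.0,1.0]]
```

View pics/w22.png

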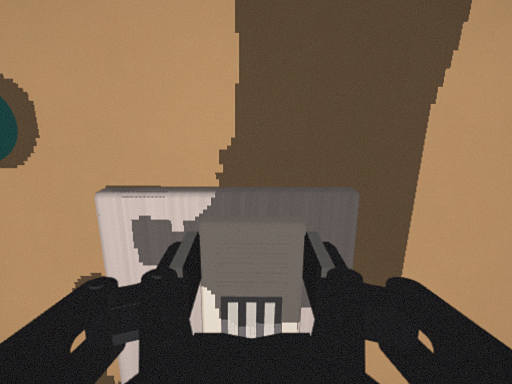

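Call:
move_arm --pt "0 0 0 0 0 -0.3 1" --pt "0 0 0 0.02 -1.9 -0.1 1" --pt "0 0 0 0.03 -2.05 -0.7 1" --pt "0 0 0 0.03 -2.05 -0.9 1" --pt "0 0 0.1 2.29 0.04 -0.2 1" --pt "0 0 0.1 2.29 0.04 -0.2 1" --pt "0 0 0.1 2.29 0.03 0 1" --pt "0 0 0.1 2.29 0.03 0 1" --pt "0 0 0.1 2.29 0.02 0 1" --pt "0 0 0 0 0 0 1"

```text
time_s: 45.7
tcp_pos: [0.4539, 0.1307, 0.0353]
tool_rot: [-0.0, 0.702, 0.712, -0.0]
force: [-0.1, -0.1, -0.3]
width: 0.565
```

Run:
```python
from h import *
st,im=shot('wrist','w23')
print(st['time_s'],st['tcp_pos'],st['width'],st['force'])
s=plan((.49,.19,.037),180.2,0,4,1)
s=plan((.522,.254,.037),180,0,4,1,s)
```

```text
45.7 [0.45388118 0.13070721 0.03533886] 0.5646495199651889 [-0.1325249  -0.14951971 -0.29672829]
[[-0.0,0.0,0.1,1.49,0.93,-0.04,1.0],[-0.0,0.0,0.1,1.5,0.92,-0.04,1.0],[-0.0,0.0,0.1,1.5,0.92,-0.04,1.0],[-0.0,0.0,0.1,1.5,0.92,-0.04,1.0]]
[[0.0,0.0,0.0,1.6,0.81,0.0,1.0],[0.0,0.0,0.0,1.6,0.8,0.0,1.0],[0.0,0.0,0.0,1.6,0.8,0.0,1.0],[0.0,0.0,0.0,1.6,0.8,0.0,1.0]]
```

View pics/w23.png

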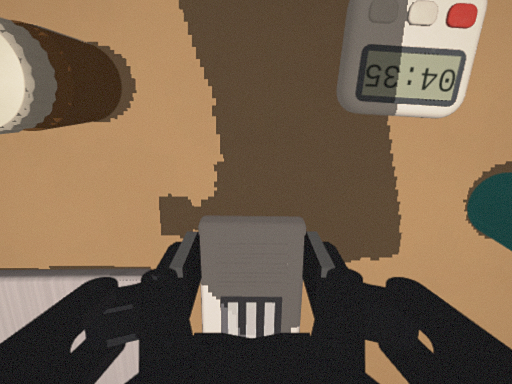

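Call:
move_arm --pt "0 0 0.1 1.49 0.93 -0.04 1" --pt "0 0 0.1 1.5 0.92 -0.04 1" --pt "0 0 0.1 1.5 0.92 -0.04 1" --pt "0 0 0.1 1.5 0.92 -0.04 1" --pt "0 0 0 1.6 0.8 0 1" --pt "0 0 0 1.6 0.8 0 1" --pt "0 0 0 1.6 0.8 0 1" --pt "0 0 0 1.6 0.8 0 1" --pt "0 0 0 0 0 0 1"

```text
time_s: 46.88
tcp_pos: [0.5231, 0.2555, 0.037]
tool_rot: [0.0, 0.705, 0.709, 0.0]
force: [-0.3, -0.3, -1.8]
width: 0.562
```

Run:
```python
from h import *
st,im=shot('wrist','w24')
print(st['time_s'],st['tcp_pos'],st['width'],st['force'])
s=plan((.522,.254,.001),180,0,4,1)
```

```text
46.875 [0.52311337 0.25554406 0.03703467] 0.5621021924370109 [-0.28641481 -0.34887602 -1.77535735]
[[-0.0,0.0,0.1,-0.01,-0.01,0.9,1.0],[-0.0,0.0,0.1,-0.01,-0.01,0.9,1.0],[-0.0,0.0,0.1,-0.01,-0.01,0.9,1.0],[-0.0,0.0,0.1,-0.01,-0.01,0.9,1.0]]
```

View pics/w24.png

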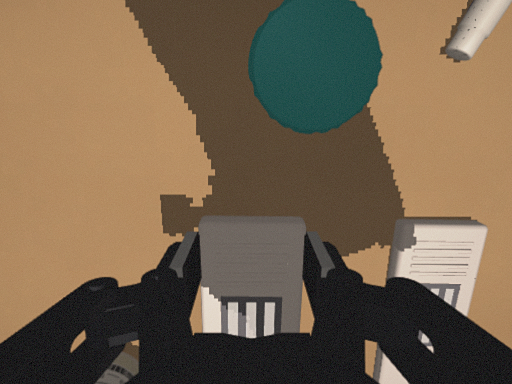

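Call:
move_arm --pt "0 0 0.1 0 0 0.9 1" --pt "0 0 0.1 0 0 0.9 1" --pt "0 0 0.1 0 0 0.9 1" --pt "0 0 0.1 0 0 0.9 1" --pt "0 0 0 0 0 0 1" --pt "0 0 0 0 0 0 0.25" --pt "0 0 0 0 0 0 0.25" --pt "0 0 0 0 0 0 0.25" --pt "0 0 0 0 0 0 0.25"

```text
time_s: 48.05
tcp_pos: [0.5225, 0.254, 0.0012]
tool_rot: [0.0, 0.708, 0.706, 0.0]
force: [0.0, 1.0, 0.1]
width: 0.751
```

Call:
move_arm --pt "0 0 0 0 0 -2 0.25" --pt "0 0 0 0 0 -3 0.25" --pt "0 0 0 0 0 -4 0.25" --pt "0 0 0 0 -2 -3 0.25" --pt "0 0 0 0 -3 -2 0.25" --pt "0 0 0 0 0 0 0.25"

```text
time_s: 48.8
tcp_pos: [0.4719, 0.2547, 0.1433]
tool_rot: [0.0, 0.708, 0.706, 0.001]
force: [-0.1, -0.1, -0.5]
width: 0.749
```

Run:
```python
from h import *
st,im=shot('wrist','w25')
print(st['time_s'],st['tcp_pos'],st['width'],st['force'])
shot('side','s25',(190,180,320,290),5)
shot('top','t25',(180,120,420,260),3)
s=plan((.42,.05,.2),180,0,5,0)
s=plan((.345,-.4308,.17),181.4,0,9,0,s)
```

```text
48.8 [0.47191778 0.25465503 0.14332186] 0.7488867044485872 [-0.08464601 -0.14865844 -0.47814186]
[[0.0,0.0,-0.0,-4.09,-1.04,-1.18,0.0],[0.0,0.0,-0.0,-4.09,-1.04,-1.18,0.0],[0.0,0.0,-0.0,-4.08,-1.04,-1.18,0.0],[0.0,0.0,-0.0,-4.08,-1.05,-1.18,0.0],[0.0,0.0,-0.0,-4.08,-1.05,-1.18,0.0]]
[[0.0,0.0,-0.2,-5.34,-0.83,0.33,0.0],[0.0,0.0,-0.2,-5.34,-0.85,0.33,0.0],[0.0,0.0,-0.2,-5.34,-0.86,0.33,0.0],[0.0,0.0,-0.2,-5.34,-0.88,0.33,0.0],[0.0,0.0,-0.2,-5.33,-0.89,0.33,0.0],[0.0,0.0,-0.2,-5.33,-0.91,0.33,0.0],[0.0,0.0,-0.2,-5.33,-0.92,0.33,0.0],[0.0,0.0,-0.2,-5.33,-0.93,0.33,0.0],[0.0,0.0,-0.2,-5.32,-0.95,0.33,0.0]]
```

View pics/w25.png

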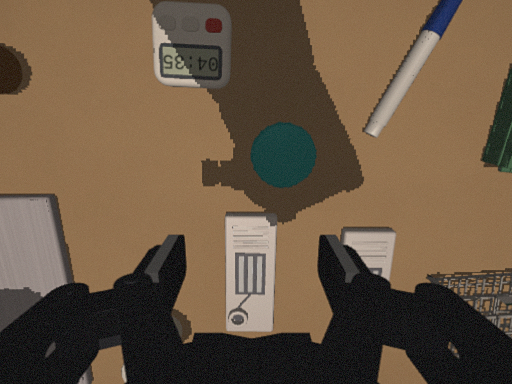

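View pics/t25.png

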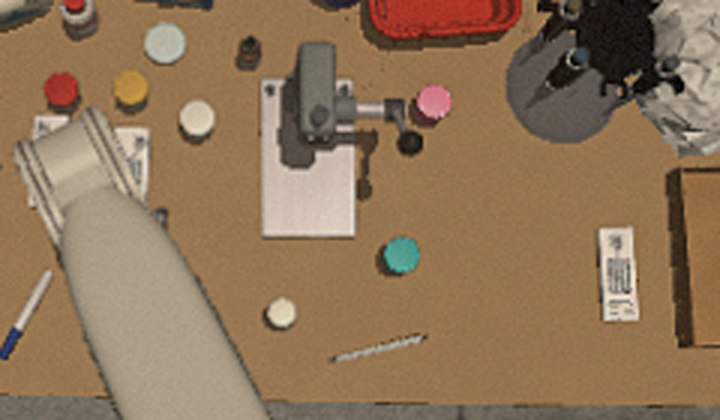

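View pics/s25.png

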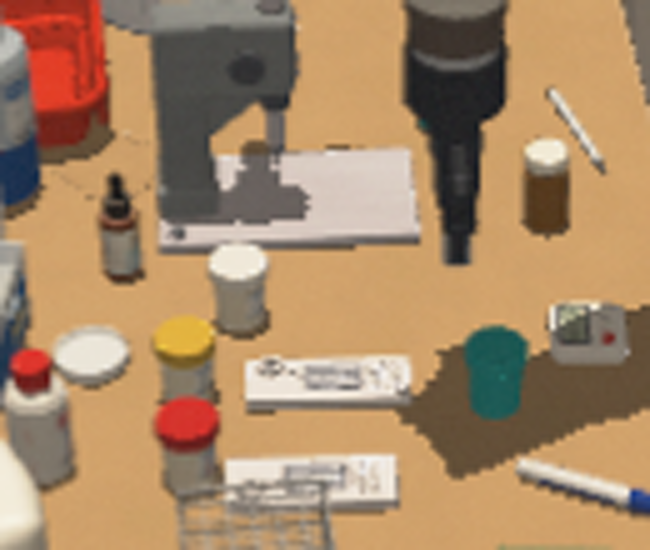

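Run:
```python
from h import *
st=observe();C=cam('wrist')
b=cv2.imread('pics/w25.png')
cv2.imwrite('pics/w25a.png',cv2.resize(b[200:345,215:405],None,fx=4,fy=4,interpolation=cv2.INTER_CUBIC))
print(px2w(C,[(225,214),(276,214),(343,230),(394,229),(388,275)],.012))
b=cv2.imread('pics/s25.png'); 
S=cam('side'); g=lambda c:(np.array(c,float)+.5)/5-.5+[190,180]
print('side c3 near corners top',px2w(S,g([(223,460),(396,455),(398,497)]),.012)) 
print('side c1',px2w(S,g([(246,360),(411,357),(411,395),(247,402)]),.012))
```

```text
[[0.5011327  0.23019152 0.012     ]
 [0.50131981 0.27738534 0.012     ]
 [0.51748562 0.34050303 0.012     ]
 [0.5166105  0.38803784 0.012     ]
 [0.56502971 0.38795275 0.012     ]]
side c3 near corners top [[0.6523768  0.34240483 0.012     ]
 [0.52159723 0.34377614 0.012     ]
 [0.52239001 0.38968712 0.012     ]]
side c1 [[0.63536534 0.22594402 0.012     ]
 [0.50396686 0.22949422 0.012     ]
 [0.50649269 0.27546278 0.012     ]
 [0.63441811 0.27677694 0.012     ]]
```

View pics/w25a.png

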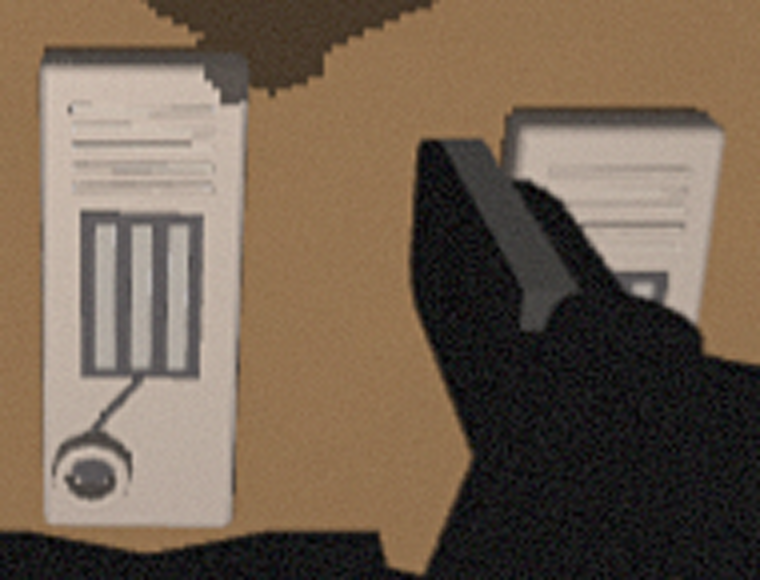

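Run:
```python
from h import *
C=cam('wrist')
for z in(0,.03,.06): print(z,px2w(C,[(430,276)],z))
T=cam('top'); print(px2w(T,[(179,149),(179,177)],.04))
s=plan((.50,.3645,.10),180.4,0,4,.2)
s=plan((.5315,.3645,.04),180.4,0,3,.2,s)
s=plan((.5315,.3645,0),180.4,0,3,.2,s)
```

```text
0 [[0.57340944 0.43660206 0.        ]]
0.03 [[0.55525506 0.41734692 0.03      ]]
0.06 [[0.53710068 0.39809179 0.06      ]]
[[0.68182083 0.4372192  0.04      ]
 [0.56321356 0.43034874 0.04      ]]
[[0.0,0.0,-0.2,2.76,0.67,1.02,0.2],[0.0,0.0,-0.2,2.76,0.68,1.02,0.2],[0.0,0.0,-0.2,2.76,0.69,1.02,0.2],[0.0,0.0,-0.2,2.76,0.69,1.02,0.2]]
[[0.0,0.0,0.0,-0.01,1.05,2.0,0.2],[0.0,0.0,0.0,-0.01,1.05,2.0,0.2],[0.0,0.0,0.0,-0.01,1.05,2.0,0.2]]
[[0.0,0.0,0.0,0.0,0.0,1.33,0.2],[0.0,0.0,0.0,0.0,0.0,1.33,0.2],[0.0,0.0,0.0,0.0,0.0,1.33,0.2]]
```

Call:
move_arm --pt "0 0 -0.1 2.76 0.67 1.02 0.2" --pt "0 0 -0.1 2.76 0.67 1.02 0.2" --pt "0 0 -0.1 2.76 0.67 1.02 0.2" --pt "0 0 -0.1 2.76 0.67 1.02 0.2" --pt "0 0 0 0 1.0 2.0 0.2" --pt "0 0 0 0 1.0 2.0 0.2" --pt "0 0 0 0 1.0 2.0 0.2" --pt "0 0 0 0 0 0 0.2" --grip_force 50

```text
time_s: 49.95
tcp_pos: [0.5287, 0.3625, 0.0374]
tool_rot: [-0.0, 0.707, 0.708, -0.003]
force: [0.1, -0.6, 0.1]
width: 0.8
```

Run:
```python
from h import *
st,im=shot('wrist','w26')
print(st['time_s'],st['tcp_pos'],st['width'],st['force'])
```

```text
49.95 [0.52871046 0.36246077 0.03740978] 0.8000317309189919 [ 0.08896944 -0.58331022  0.14653156]
```

View pics/w26.png

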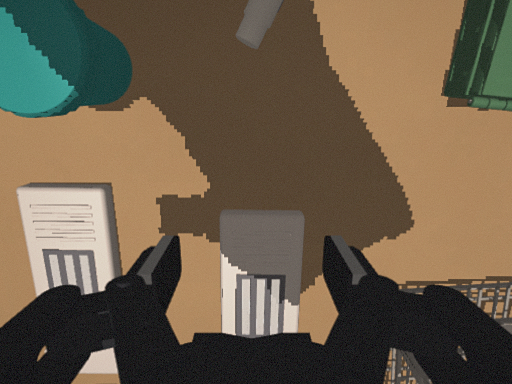

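Call:
move_arm --pt "0 0 0 0.4 0 1.3 0.2" --pt "0 0 0 0 0 1.3 0.2" --pt "0 0 0 0 0 1.15 0.2" --pt "0 0 0 0 0 0 0.2" --pt "0 0 0 0 0 0 1" --pt "0 0 0 0 0 0 1" --pt "0 0 0 0 0 0 1" --pt "0 0 0 0 0 0 1"

```text
time_s: 51.0
tcp_pos: [0.5298, 0.3689, 0.0036]
tool_rot: [0.0, 0.706, 0.708, 0.001]
force: [1.6, -0.6, 2.7]
width: 0.562
```

Run:
```python
from h import *
st,im=shot('wrist','w27')
print(st['time_s'],st['tcp_pos'],st['width'],st['force'],st['tool_rot'])
C=cam('wrist');o=st['tcp_pos']; Rm=rot(st['tool_rot'])
for v in (216,220,224,228): print(v,(px2w(C,[(252,v)],0.)[0]-o)@Rm)
```

```text
51.0 [0.52983329 0.36892509 0.00362582] 0.5615240702697745 [ 1.62883063 -0.55533423  2.67369954] [1.42774513e-04 7.05909855e-01 7.08301290e-01 7.34806122e-04]
216 [ 0.00106222 -0.01615008  0.00360664]
220 [ 0.0010623  -0.01402264  0.00360929]
224 [ 0.00106237 -0.01187928  0.00361195]
228 [ 0.00106244 -0.00971987  0.00361463]
```

View pics/w27.png

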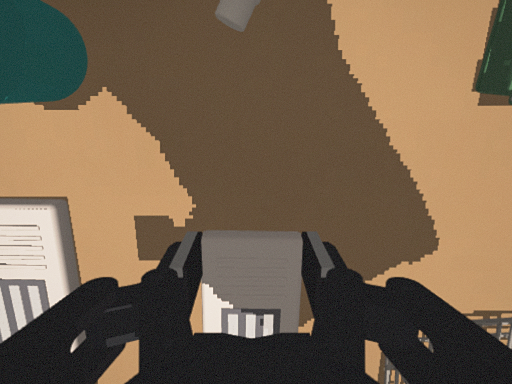

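Call:
move_arm --pt "0 0 0 0 0 -0.5 1" --pt "0 0 0 -0.7 -0.7 0 1" --pt "0 0 0 -0.7 -0.7 0 1" --pt "0 0 0 -0.7 -0.6 0 1" --pt "0 0 0 0 0 0.5 1" --pt "0 0 0 0 0 0 1" --pt "0 0 0 0 0 0 0.25" --pt "0 0 0 0 0 0 0.25" --pt "0 0 0 0 0 0 0.25" --pt "0 0 0 0 0 -2 0.25" --pt "0 0 0 0 0 -4 0.25" --pt "0 0 0 0 -2 -5 0.25"

```text
time_s: 52.55
tcp_pos: [0.4895, 0.347, 0.1127]
tool_rot: [-0.0, 0.706, 0.708, -0.001]
force: [-0.2, 0.3, 0.3]
width: 0.75
```

Call:
move_arm --pt "0 0 0 0 -4 -3 0.25" --pt "0 0 0 0 0 0 0.25"

```text
time_s: 52.8
tcp_pos: [0.4489, 0.3486, 0.1462]
tool_rot: [0.0, 0.705, 0.709, 0.003]
force: [0.4, 0.2, -0.3]
width: 0.749
```

Run:
```python
from h import *
st,im=shot('wrist','w28')
print(st['time_s'],st['tcp_pos'],st['width'],st['force'],st['tool_rot'])
C=cam('wrist')
s=plan((.42,.05,.2),180,0,6,0)
s=plan((.345,-.4308,.17),181.4,0,10,0,s)
shot('side','s28',(190,180,320,290),5)
```

```text
52.8 [0.44889488 0.34857689 0.14619146] 0.7491699689954359 [ 0.3783249   0.24102462 -0.30425192] [1.95348453e-04 7.05132376e-01 7.09071109e-01 2.54122852e-03]
[[0.0,-0.0,0.0,-4.96,-0.51,-0.94,0.0],[0.0,-0.0,0.0,-4.96,-0.51,-0.93,0.0],[0.0,-0.0,0.0,-4.97,-0.5,-0.93,0.0],[0.0,-0.0,0.0,-4.97,-0.5,-0.93,0.0],[0.0,-0.0,0.0,-4.97,-0.5,-0.93,0.0],[0.0,-0.0,0.0,-4.97,-0.49,-0.93,0.0]]
[[0.0,0.0,-0.1,-4.81,-0.75,0.3,0.0],[0.0,0.0,-0.1,-4.81,-0.76,0.3,0.0],[0.0,0.0,-0.1,-4.8,-0.77,0.3,0.0],[0.0,0.0,-0.1,-4.8,-0.79,0.3,0.0],[0.0,0.0,-0.1,-4.8,-0.8,0.3,0.0],[0.0,0.0,-0.1,-4.8,-0.81,0.3,0.0],[0.0,0.0,-0.1,-4.8,-0.82,0.3,0.0],[0.0,0.0,-0.1,-4.79,-0.83,0.3,0.0],[0.0,0.0,-0.1,-4.79,-0.84,0.3,0.0],[0.0,0.0,-0.1,-4.79,-0.86,0.3,0.0]]
```

View pics/w28.png

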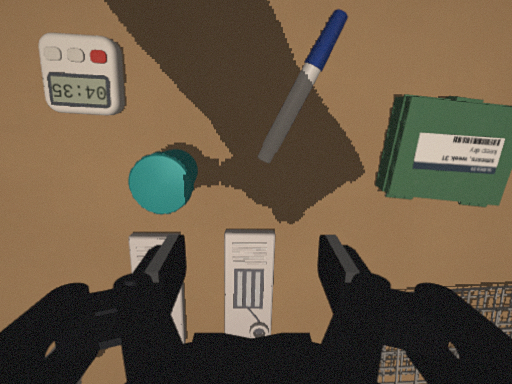

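View pics/s28.png

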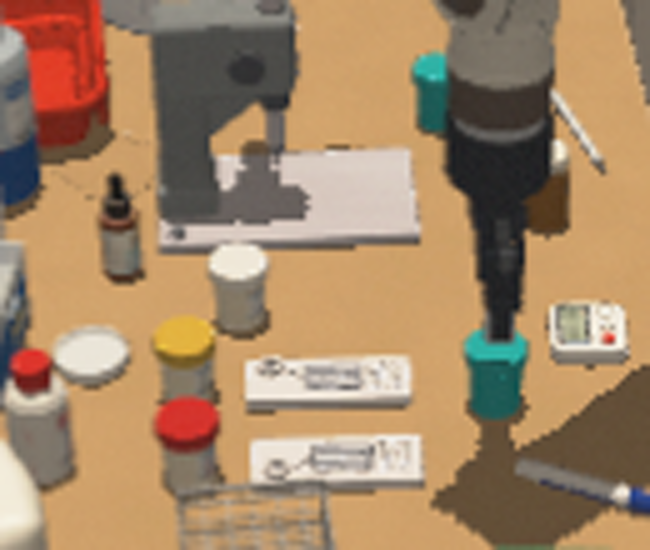

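Cartridge 3 is back in place. Now for cartridge 2.

Call:
move_arm --pt "0 0 0 -4.96 -0.5 -0.93 0" --pt "0 0 0 -4.96 -0.5 -0.93 0" --pt "0 0 0 -4.97 -0.5 -0.93 0" --pt "0 0 0 -4.97 -0.5 -0.93 0" --pt "0 0 0 -4.97 -0.5 -0.93 0" --pt "0 0 0 -4.97 -0.5 -0.93 0" --pt "0 0 -0.1 -4.81 -0.75 0.3 0" --pt "0 0 -0.1 -4.81 -0.76 0.3 0" --pt "0 0 -0.1 -4.8 -0.77 0.3 0" --pt "0 0 -0.1 -4.8 -0.79 0.3 0" --pt "0 0 -0.1 -4.8 -0.8 0.3 0" --pt "0 0 -0.1 -4.8 -0.81 0.3 0"

```text
time_s: 54.4
tcp_pos: [0.3752, -0.2415, 0.1792]
tool_rot: [-0.001, 0.703, 0.712, -0.0]
force: [0.9, -0.5, 0.4]
width: 1.0
```

Call:
move_arm --pt "0 0 -0.1 -4.8 -0.8 0.3 0" --pt "0 0 -0.1 -4.8 -0.8 0.3 0" --pt "0 0 -0.1 -4.8 -0.8 0.3 0" --pt "0 0 -0.1 -4.8 -0.8 0.3 0" --pt "0 0 0 0 0 0 0" --pt "0 0 0 0 0 0 0"

```text
time_s: 55.15
tcp_pos: [0.3462, -0.4316, 0.1669]
tool_rot: [-0.002, 0.7, 0.714, 0.0]
force: [-0.4, 0.2, -0.7]
width: 0.999
```

Run:
```python
from h import *
st,im=shot('wrist','w29')
print(st['time_s'],st['tcp_pos'],st['width'],st['force'],st['tool_rot'],st['joint_pos'])
```

```text
55.15 [ 0.34624796 -0.43163994  0.1669169 ] 0.999322135692011 [-0.43551304  0.21799602 -0.71805847] [-1.67875082e-03  7.00132313e-01  7.14011075e-01  3.33429584e-04] [-8.94878516e-01  3.82785747e-01  3.33552765e-02  1.22477886e+00
  2.62537879e-04 -9.14506841e-01]
```

View pics/w29.png

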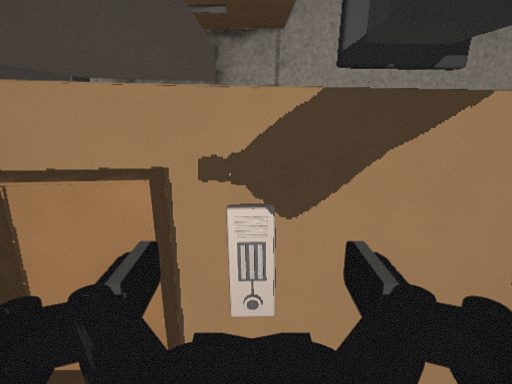

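Run:
```python
from h import *
C=cam('wrist')
Q=px2w(C,[(228.5,208),(273.5,208),(274.5,315),(231.5,316)],.012); print(Q)
m=Q.mean(0); d=Q[2:].mean(0)-Q[:2].mean(0); print(m,np.degrees(np.arctan2(d[1],d[0])))
t=Q[:2].mean(0); u=d/np.linalg.norm(d); g=t+.0125*u; print('grip',g)
yaw=180+np.degrees(np.arctan2(d[1],d[0]))
s=plan((g[0],g[1],.03),yaw,0,5,0); plan((g[0],g[1],-.001),yaw,0,3,0,s)
```

```text
[[ 0.37861294 -0.45259515  0.012     ]
 [ 0.37772058 -0.40712887  0.012     ]
 [ 0.50394245 -0.40105975  0.012     ]
 [ 0.50615352 -0.44916024  0.012     ]]
[ 0.44160737 -0.427486    0.012     ] 2.144865424840141
grip [ 0.390658   -0.42939418  0.012     ]
[[-0.0,-0.0,-0.2,0.01,0.89,2.75,0.0],[-0.0,-0.0,-0.2,0.01,0.88,2.75,0.0],[-0.0,-0.0,-0.2,0.01,0.88,2.75,0.0],[-0.0,-0.0,-0.2,0.01,0.88,2.75,0.0],[-0.0,-0.0,-0.2,0.0,0.88,2.75,0.0]]
[[0.0,0.0,0.0,0.0,0.0,1.03,0.0],[0.0,0.0,0.0,0.0,0.0,1.03,0.0],[0.0,0.0,0.0,0.0,0.0,1.03,0.0]]
```

Call:
move_arm --pt "0 0 -0.2 0.01 0.89 2.75 0.1" --pt "0 0 -0.2 0.01 0.88 2.75 0.1" --pt "0 0 -0.2 0.01 0.88 2.75 0.1" --pt "0 0 -0.2 0.01 0.88 2.75 0.1" --pt "0 0 -0.2 0 0.88 2.75 0.1" --pt "0 0 0 0 0 1.03 0.1" --pt "0 0 0 0 0 1.03 0.1" --pt "0 0 0 0 0 1.03 0.1" --pt "0 0 0 0 0 0 0.1" --grip_force 60

```text
time_s: 56.32
tcp_pos: [0.3906, -0.4299, -0.0]
tool_rot: [-0.0, 0.694, 0.72, 0.0]
force: [-0.1, 1.3, 0.5]
width: 0.903
```

Call:
move_arm --pt "0 0 0 0 0 0 1" --pt "0 0 0 0 0 0 1" --pt "0 0 0 0 0 0 1" --pt "0 0 0 0 0 0 1" --pt "0 0 0 0 0 0 1"

```text
time_s: 56.95
tcp_pos: [0.3916, -0.4311, 0.0015]
tool_rot: [0.001, 0.694, 0.72, -0.0]
force: [-0.4, -0.8, 5.4]
width: 0.562
```

Run:
```python
from h import *
st,im=shot('wrist','w30')
print(st['time_s'],st['tcp_pos'],st['width'],st['force'],st['tool_rot'])
C=cam('wrist');o=st['tcp_pos']; Rm=rot(st['tool_rot'])
for v in (216,220,224,228): print(v,(px2w(C,[(252,v)],0.)[0]-o)@Rm)
s=plan((o[0],o[1],.09),182,0,4,1)
s=plan((.43,.003,.09),181.1,0,11,1,s)
```

```text
56.95 [ 0.39160305 -0.43105551  0.00146859] 0.5620870492015355 [-0.44205425 -0.75421257  5.38842202] [ 1.12746107e-03  6.93510357e-01  7.20445752e-01 -1.78476304e-04]
216 [ 0.0010817  -0.01691611  0.00144446]
220 [ 0.00108163 -0.01482005  0.0014472 ]
224 [ 0.00108157 -0.01270832  0.00144996]
228 [ 0.00108149 -0.01058075  0.00145274]
[[0.0,0.0,0.0,-0.0,0.0,-2.21,1.0],[0.0,0.0,0.0,-0.0,0.0,-2.21,1.0],[0.0,0.0,0.0,-0.0,0.0,-2.21,1.0],[0.0,0.0,0.0,-0.0,0.0,-2.21,1.0]]
[[0.0,0.0,0.1,3.93,0.49,0.0,1.0],[0.0,0.0,0.1,3.93,0.48,0.0,1.0],[0.0,0.0,0.1,3.93,0.48,0.0,1.0],[0.0,0.0,0.1,3.93,0.47,0.0,1.0],[0.0,0.0,0.1,3.93,0.46,0.0,1.0],[0.0,0.0,0.1,3.93,0.46,0.0,1.0],[0.0,0.0,0.1,3.94,0.45,0.0,1.0],[0.0,0.0,0.1,3.94,0.45,0.0,1.0],[0.0,0.0,0.1,3.94,0.44,0.0,1.0],[0.0,0.0,0.1,3.94,0.44,0.0,1.0],[0.0,0.0,0.1,3.94,0.43,0.0,1.0]]
```

View pics/w30.png

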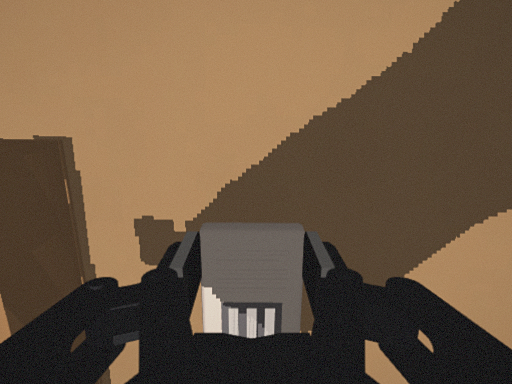

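Call:
move_arm --pt "0 0 0 0 0 -2.21 1" --pt "0 0 0 0 0 -2.21 1" --pt "0 0 0 0 0 -2.21 1" --pt "0 0 0 0 0 -2.21 1" --pt "0 0 0.1 3.93 0.47 0 1" --pt "0 0 0.1 3.93 0.47 0 1" --pt "0 0 0.1 3.93 0.46 0 1" --pt "0 0 0.1 3.93 0.46 0 1" --pt "0 0 0.1 3.93 0.46 0 1" --pt "0 0 0.1 3.93 0.46 0 1" --pt "0 0 0.1 3.94 0.45 0 1" --pt "0 0 0.1 3.94 0.45 0 1"

```text
time_s: 58.5
tcp_pos: [0.4174, -0.1132, 0.0885]
tool_rot: [-0.0, 0.699, 0.716, -0.0]
force: [0.2, -0.3, -0.7]
width: 0.562
```

Call:
move_arm --pt "0 0 0.1 3.94 0.44 0 1" --pt "0 0 0.1 3.94 0.44 0 1" --pt "0 0 0.1 3.94 0.44 0 1" --pt "0 0 0 0 0 0 1"

```text
time_s: 59.0
tcp_pos: [0.428, 0.006, 0.0885]
tool_rot: [-0.0, 0.699, 0.715, -0.0]
force: [-0.5, -0.1, -1.3]
width: 0.563
```

Run:
```python
from h import *
st,im=shot('wrist','w31')
print(st['time_s'],st['tcp_pos'],st['width'],st['force'],st['tool_rot'])
s=plan((.45,.0032,.03),181.1,0,4,1)
s=plan((.5108,.0032,.019),181.1,0,5,1,s)
```

```text
59.0 [0.42801922 0.00598195 0.08850209] 0.5625750322791115 [-0.51037    -0.11229154 -1.34117879] [-3.17893905e-04  6.98675241e-01  7.15438890e-01 -1.76439411e-06]
[[-0.0,0.0,0.0,-0.05,0.55,1.46,1.0],[-0.0,0.0,0.0,-0.05,0.55,1.46,1.0],[-0.0,0.0,0.0,-0.05,0.55,1.46,1.0],[-0.0,0.0,0.0,-0.05,0.55,1.46,1.0]]
[[0.0,0.0,0.0,-0.02,1.22,0.22,1.0],[0.0,0.0,0.0,-0.02,1.22,0.22,1.0],[0.0,0.0,0.0,-0.02,1.22,0.22,1.0],[0.0,0.0,0.0,-0.02,1.22,0.22,1.0],[0.0,0.0,0.0,-0.02,1.22,0.22,1.0]]
```

View pics/w31.png

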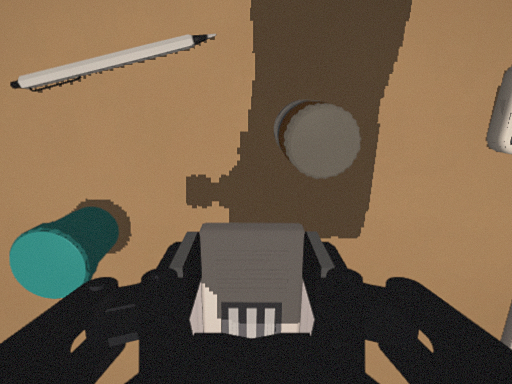

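Call:
move_arm --pt "0 0 0 -0.05 0.55 1.46 1" --pt "0 0 0 -0.05 0.55 1.46 1" --pt "0 0 0 -0.05 0.55 1.46 1" --pt "0 0 0 -0.05 0.55 1.46 1" --pt "0 0 0 -0.02 1.22 0.22 1" --pt "0 0 0 -0.02 1.22 0.22 1" --pt "0 0 0 -0.02 1.22 0.22 1" --pt "0 0 0 -0.02 1.22 0.22 1" --pt "0 0 0 -0.02 1.22 0.22 1" --pt "0 0 0 0 0 0.26 1" --pt "0 0 0 0 0 0.26 1" --pt "0 0 0 0 0 0 1"

```text
time_s: 60.55
tcp_pos: [0.5107, 0.0025, 0.0139]
tool_rot: [-0.0, 0.7, 0.714, -0.0]
force: [0.3, 0.2, -1.4]
width: 0.562
```

Run:
```python
from h import *
st,im=shot('wrist','w32')
print(st['time_s'],st['tcp_pos'],st['tool_rot'],st['width'],st['force'])
s=plan((.5108,.0032,.0133),181.1,0,1,1)
b=cv2.imread('pics/w32.png')
cv2.imwrite('pics/w32a.png',cv2.convertScaleAbs(cv2.resize(b[185:345,115:395],None,fx=2.8,fy=3.7,interpolation=cv2.INTER_CUBIC),alpha=1.6))
```

```text
60.55 [0.51066346 0.0024575  0.01389109] [-2.82897659e-04  7.00317793e-01  7.13831090e-01 -2.87974819e-04] 0.5622372857030727 [ 0.31756761  0.17787665 -1.43804271]
[[-0.0,-0.0,0.0,0.07,0.01,0.07,1.0]]
```

View pics/w32a.png

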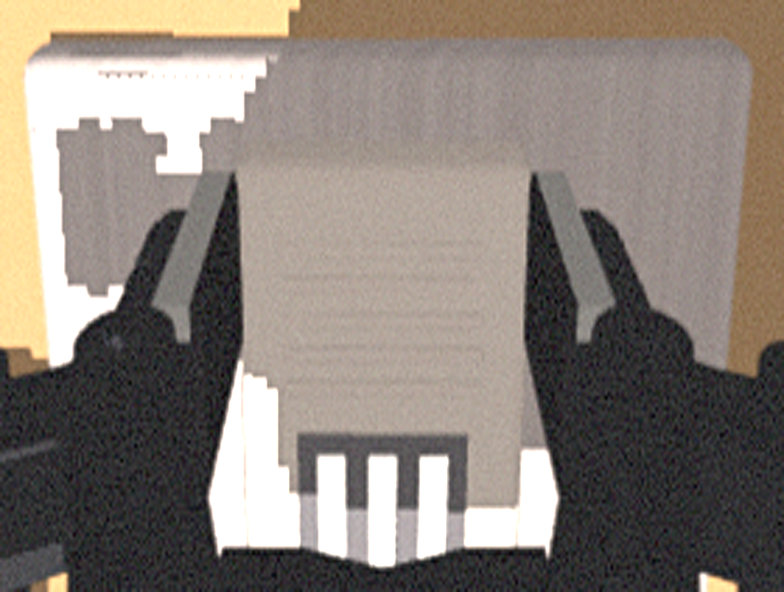

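Run:
```python
from h import *
C=cam('wrist'); U=lambda u:(u+.5)/2.8-.5+115; V=lambda v:(v+.5)/3.7-.5+185
rel(C,U(27),U(750),V(64),V(39),U(237),U(530),V(171),V(143),0)
```

```text
table [[ 0.48785419 -0.05886786  0.012     ]
 [ 0.48549647  0.06644044  0.012     ]] w -0.1253083077774627 front bottom [0.48682258 0.00386903 0.        ]
cart [[ 0.49718911 -0.02082845  0.024     ]
 [ 0.49628747  0.0270559   0.024     ]] w -0.04788435024051625 tail bottom [0.49781489 0.00313808 0.012     ]
tail-front top 0.0101 bottom 0.0110 (want .010) lateral -0.0007 want 0.0000 at tail (press yaw adds .00019*..)
```

Within tolerance; apply the 0.7 mm correction, release, go to the lever.

Call:
move_arm --pt "0 0 0 0.07 0 0.07 1" --pt "0 0 0 0 0 0 1" --pt "0 0 0 0 0 0 1" --pt "0 0 0 0 0 0 0" --pt "0 0 0 0 0 0 0" --pt "0 0 0 0 0 0 0" --pt "0 0 0 0 0 0 0" --pt "0 0 0 0 0 0 0"

```text
time_s: 61.6
tcp_pos: [0.5113, 0.0032, 0.0134]
tool_rot: [0.0, 0.7, 0.714, 0.0]
force: [0.4, 0.1, -0.3]
width: 0.998
```

Run:
```python
from h import *
s=observe();print(s['tcp_pos'])
o=s['tcp_pos']
s=plan((.50,-.02,.15),181.1,0,4,0,(np.array([o[0],o[1],.042]),tool(181.1,0)))
s=plan((.53,-.0957,.315),181.1,0,5,0,s)
```

```text
[0.51129791 0.00317279 0.01342178]
[[0.0,0.0,0.0,-0.57,-0.29,-2.7,0.0],[0.0,0.0,0.0,-0.57,-0.29,-2.7,0.0],[0.0,0.0,0.0,-0.57,-0.29,-2.7,0.0],[0.0,0.0,0.0,-0.57,-0.29,-2.7,0.0]]
[[0.0,0.0,0.0,-1.53,0.57,-3.3,0.0],[0.0,0.0,0.0,-1.53,0.57,-3.3,0.0],[0.0,0.0,0.0,-1.53,0.57,-3.3,0.0],[0.0,0.0,0.0,-1.53,0.57,-3.3,0.0],[0.0,0.0,0.0,-1.53,0.57,-3.3,0.0]]
```

Call:
move_arm --pt "0 0 0 0 0 -2.9 0" --pt "0 0 0 -0.57 -0.29 -2.7 0" --pt "0 0 0 -0.57 -0.29 -2.7 0" --pt "0 0 0 -0.57 -0.29 -2.7 0" --pt "0 0 0 -0.57 -0.29 -2.7 0" --pt "0 0 0 -1.53 0.57 -3.3 0" --pt "0 0 0 -1.53 0.57 -3.3 0" --pt "0 0 0 -1.53 0.57 -3.3 0" --pt "0 0 0 -1.53 0.57 -3.3 0" --pt "0 0 0 -1.53 0.57 -3.3 0" --pt "0 0 0 0 0 0 0" --pt "0 0 0 0 0 0 0"

```text
time_s: 63.1
tcp_pos: [0.5297, -0.0956, 0.3145]
tool_rot: [-0.001, 0.7, 0.714, -0.0]
force: [0.0, 0.0, 0.2]
width: 0.998
```

Run:
```python
from h import *
s=observe();print(s['tcp_pos'])
s=plan((.559,-.0965,.315),181.1,0,2,0)
s=plan((.559,-.0965,.26),181.1,0,3,0,s)
```

```text
[ 0.52967384 -0.09563468  0.31454521]
[[-0.0,-0.0,-0.0,-0.07,1.47,-0.02,0.0],[-0.0,-0.0,-0.0,-0.07,1.47,-0.02,0.0]]
[[0.0,0.0,0.0,0.0,0.0,1.83,0.0],[0.0,0.0,0.0,0.0,0.0,1.83,0.0],[0.0,0.0,0.0,0.0,0.0,1.83,0.0]]
```

Call:
move_arm --pt "0 0 0 -0.05 1.45 0 0" --pt "0 0 0 -0.05 1.45 0 0" --pt "0 0 0 0 0 1.83 0" --pt "0 0 0 0 0 1.83 0" --pt "0 0 0 0 0 1.83 0" --pt "0 0 0 0 0 0 0" --pt "0 0 0 0 0 0 1" --pt "0 0 0 0 0 0 1" --pt "0 0 0 0 0 0 1" --pt "0 0 0 0 0 0 1" --pt "0 0 0 0 0 0 1" --grip_force 30

```text
time_s: 64.47
tcp_pos: [0.5594, -0.0957, 0.2614]
tool_rot: [0.0, 0.7, 0.714, 0.001]
force: [-0.8, 2.0, 4.7]
width: 0.34
```

Call:
move_arm --pt "0 0 0 0 -1.32 0.86 1" --pt "0 0 0 0 -1.21 1.0 1" --pt "0 0 0 0 -1.09 1.13 1" --pt "0 0 0 0 -0.96 1.25 1" --pt "0 0 0 0 -0.81 1.35 1" --pt "0 0 0 0 -0.65 1.43 1" --pt "0 0 0 0 0 0 1"

```text
time_s: 65.35
tcp_pos: [0.4987, -0.0971, 0.1902]
tool_rot: [-0.0, 0.7, 0.714, 0.0]
force: [-0.5, 4.1, 2.8]
width: 0.342
```

Call:
move_arm --pt "0 0 0 0 -0.49 1.5 1" --pt "0 0 0 0 -0.32 1.54 1" --pt "0 0 0 0 0 0.3 1" --pt "0 0 0 0 0 0 1" --pt "0 0 0 0 0 0 1"

```text
time_s: 65.97
tcp_pos: [0.4907, -0.0973, 0.1575]
tool_rot: [-0.0, 0.7, 0.714, 0.0]
force: [-1.8, 4.6, 5.1]
width: 0.34
```

Call:
move_arm --pt "0 0 0 0 -0.05 0.2 1" --pt "0 0 0 0 0 0.2 1" --pt "0 0 0 0 0 0 1" --pt "0 0 0 0 0 0 1" --pt "0 0 0 0 0 0 1"

```text
time_s: 66.6
tcp_pos: [0.4907, -0.0973, 0.1557]
tool_rot: [0.001, 0.7, 0.714, 0.001]
force: [-5.7, 5.9, 17.6]
width: 0.344
```

Run:
```python
from h import *
shot('side','s33b',(225,165,290,230),9)
print(observe()['force'],observe()['tcp_pos'])
```

```text
[-5.22519684  5.28914039 17.60424756] [ 0.49067839 -0.09730493  0.15571682]
```

View pics/s33b.png

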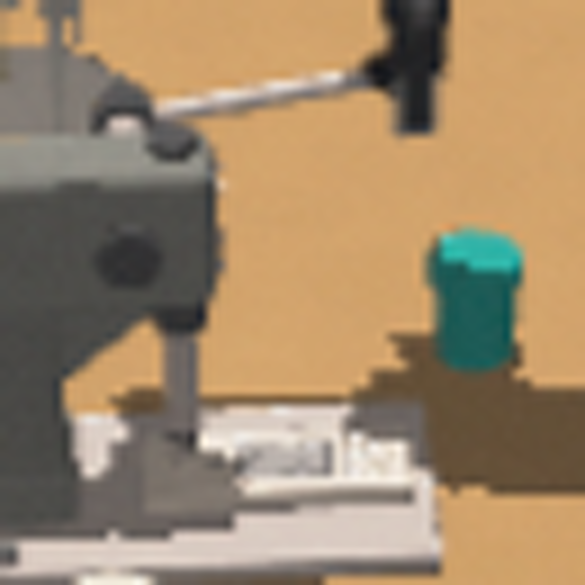

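Call:
move_arm --pt "0 0 0 0 0.1 -0.55 1" --pt "0 0 0 0 0.32 -1.54 1" --pt "0 0 0 0 0.49 -1.5 1" --pt "0 0 0 0 0.65 -1.43 1" --pt "0 0 0 0 0.81 -1.35 1" --pt "0 0 0 0 0.96 -1.25 1" --pt "0 0 0 0 1.09 -1.13 1" --pt "0 0 0 0 1.21 -1.0 1" --pt "0 0 0 0 1.32 -0.86 1" --pt "0 0 0 0 0 0 1"

```text
time_s: 67.9
tcp_pos: [0.5583, -0.0958, 0.2579]
tool_rot: [-0.002, 0.7, 0.714, -0.002]
force: [-4.2, 4.9, 1.7]
width: 0.339
```

Call:
move_arm --pt "0 0 0 0 0 0 0" --pt "0 0 0 0 0 0 0" --pt "0 0 0 0 0 0 0" --pt "0 0 0 0 0 0 0" --pt "0 0 0 0 0 -2 0" --pt "0 0 0 0 0 -2 0" --pt "0 0 0 0 0 -2 0" --pt "0 0 0 0 -1.5 0 0" --pt "0 0 0 0 -3 0 0" --pt "0 0 0 0 -3 0 0" --pt "0 0 0 0 0 0 0"

```text
time_s: 69.28
tcp_pos: [0.4831, -0.0978, 0.3199]
tool_rot: [0.0, 0.701, 0.714, 0.0]
force: [-0.1, -0.9, 0.4]
width: 1.001
```

Run:
```python
from h import *
st,im=shot('wrist','w34')
print(st['time_s'],st['tcp_pos'],st['width'],st['force'])
s=plan((.5,.003,.15),181.1,0,6,0)
s=plan((.511,.0032,.048),181.1,0,4,0,s)
s=plan((.511,.0032,.013),181.1,0,3,0,s)
```

```text
69.275 [ 0.48307941 -0.09780679  0.31987982] 1.001242364704052 [-0.14214882 -0.93108225  0.43346403]
[[0.0,0.0,-0.0,1.68,0.29,2.83,0.0],[0.0,0.0,-0.0,1.68,0.29,2.83,0.0],[0.0,0.0,-0.0,1.68,0.29,2.83,0.0],[0.0,0.0,-0.0,1.68,0.29,2.83,0.0],[0.0,0.0,-0.0,1.68,0.29,2.83,0.0],[0.0,0.0,-0.0,1.68,0.29,2.83,0.0]]
[[0.0,0.0,0.0,-0.0,0.28,2.55,0.0],[0.0,0.0,0.0,-0.0,0.28,2.55,0.0],[0.0,0.0,0.0,-0.0,0.28,2.55,0.0],[0.0,0.0,0.0,-0.0,0.28,2.55,0.0]]
[[0.0,0.0,0.0,0.0,0.0,1.17,0.0],[0.0,0.0,0.0,0.0,0.0,1.17,0.0],[0.0,0.0,0.0,0.0,0.0,1.17,0.0]]
```

View pics/w34.png

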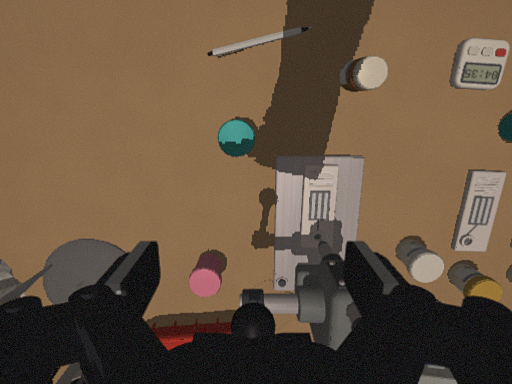

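Call:
move_arm --pt "0 0 0 1.68 0.29 2.83 0" --pt "0 0 0 1.68 0.29 2.83 0" --pt "0 0 0 1.68 0.29 2.83 0" --pt "0 0 0 1.68 0.29 2.83 0" --pt "0 0 0 1.68 0.29 2.83 0" --pt "0 0 0 1.68 0.29 2.83 0" --pt "0 0 0 0 0.28 2.55 0" --pt "0 0 0 0 0.28 2.55 0" --pt "0 0 0 0 0.28 2.55 0" --pt "0 0 0 0 0.28 2.55 0" --pt "0 0 0 0 0 0 0" --grip_force 60

```text
time_s: 70.7
tcp_pos: [0.5103, 0.0038, 0.045]
tool_rot: [-0.002, 0.7, 0.714, -0.002]
force: [-0.3, -0.0, 0.3]
width: 0.999
```

Call:
move_arm --pt "0 0 0 0 0 1.17 0" --pt "0 0 0 0 0 1.17 0" --pt "0 0 0 0 0 1.17 0" --pt "0 0 0 0 0 0 0" --pt "0 0 0 0 0 0 1" --pt "0 0 0 0 0 0 1" --pt "0 0 0 0 0 0 1" --pt "0 0 0 0 0 0 1" --pt "0 0 0 0 0 0 1"

```text
time_s: 71.82
tcp_pos: [0.5121, 0.0037, 0.013]
tool_rot: [0.001, 0.7, 0.714, 0.001]
force: [-1.3, -0.2, 5.7]
width: 0.566
```

Run:
```python
from h import *
st,im=shot('wrist','w35')
print(st['time_s'],st['tcp_pos'],st['width'],st['force'])
s=(np.array([.445,.0035,.035]),tool(181.1,0))
s=plan((.445,.1605,.037),180.3,0,6,1,s)
s=plan((.479,.1605,.037),180,0,2,1,s)
```

```text
71.825 [0.51206416 0.00365463 0.01300631] 0.5662285269891143 [-1.25770967 -0.20975345  5.74537221]
[[0.0,0.0,0.1,2.62,0.05,-0.03,1.0],[0.0,0.0,0.1,2.62,0.04,-0.03,1.0],[0.0,0.0,0.1,2.62,0.04,-0.03,1.0],[0.0,0.0,0.1,2.62,0.03,-0.03,1.0],[0.0,0.0,0.1,2.62,0.03,-0.03,1.0],[0.0,0.0,0.1,2.62,0.02,-0.03,1.0]]
[[0.0,0.0,0.2,-0.01,1.7,0.0,1.0],[0.0,0.0,0.2,-0.0,1.7,0.0,1.0]]
```

View pics/w35.png

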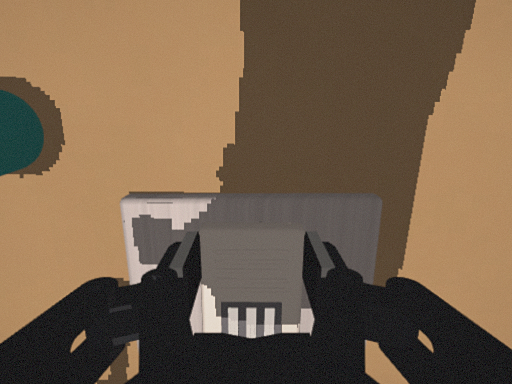

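Call:
move_arm --pt "0 0 0 0 0 -0.3 1" --pt "0 0 0 0.02 -2.0 -0.1 1" --pt "0 0 0 0.03 -2.35 -0.8 1" --pt "0 0 0 0.03 -2.35 -1.0 1" --pt "0 0 0.1 2.62 0.05 -0.2 1" --pt "0 0 0.1 2.62 0.04 0 1" --pt "0 0 0.1 2.62 0.04 0 1" --pt "0 0 0.1 2.62 0.03 0 1" --pt "0 0 0.1 2.62 0.03 0 1" --pt "0 0 0.1 2.62 0.02 0 1" --pt "0 0 0 0 0 0 1"

```text
time_s: 73.25
tcp_pos: [0.4438, 0.1617, 0.0358]
tool_rot: [-0.0, 0.703, 0.711, -0.0]
force: [0.2, -0.4, -1.6]
width: 0.563
```

Run:
```python
from h import *
st,im=shot('wrist','w36')
print(st['time_s'],st['tcp_pos'],st['width'],st['force'])
s=plan((.479,.1605,.037),180,0,2,1)
s=plan((.479,.1605,.0015),180,0,4,1,s)
```

```text
73.25 [0.44379668 0.16168695 0.0358482 ] 0.5634662163051677 [ 0.20649358 -0.35409195 -1.59426438]
[[-0.0,0.0,0.3,-0.03,1.77,-0.07,1.0],[-0.0,0.0,0.3,-0.02,1.77,-0.06,1.0]]
[[0.0,0.0,0.0,0.0,0.0,0.89,1.0],[0.0,0.0,0.0,0.0,0.0,0.89,1.0],[0.0,0.0,0.0,0.0,0.0,0.89,1.0],[0.0,0.0,0.0,0.0,0.0,0.89,1.0]]
```

View pics/w36.png

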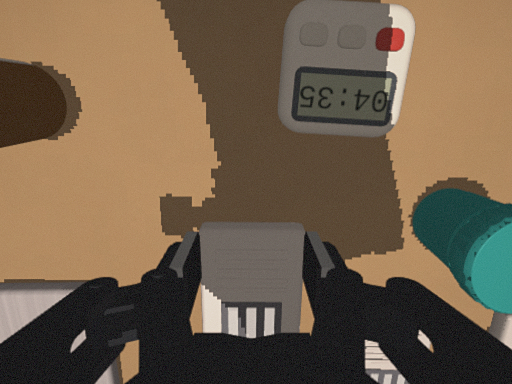

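Call:
move_arm --pt "0 0 0.3 0 1.75 -0.05 1" --pt "0 0 0.3 0 1.75 -0.05 1" --pt "0 0 0 0 0 0.88 1" --pt "0 0 0 0 0 0.88 1" --pt "0 0 0 0 0 0.88 1" --pt "0 0 0 0 0 0.88 1" --pt "0 0 0 0 0 0 1" --pt "0 0 0 0 0 0 0.25" --pt "0 0 0 0 0 0 0.25" --pt "0 0 0 0 0 0 0.25" --pt "0 0 0 0 0 0 0.25"

```text
time_s: 74.68
tcp_pos: [0.4791, 0.1606, 0.002]
tool_rot: [0.0, 0.708, 0.706, 0.0]
force: [-0.6, -0.2, 0.6]
width: 0.748
```

Call:
move_arm --pt "0 0 0 0 0 -2 0.25" --pt "0 0 0 0 0 -3 0.25" --pt "0 0 0 0 0 -4 0.25" --pt "0 0 0 0 -2 -4 0.25" --pt "0 0 0 0 -4 -4 0.25" --pt "0 0 0 0 -4 -4 0.25" --pt "0 0 0 0 0 0 0.25"

```text
time_s: 75.55
tcp_pos: [0.3788, 0.1614, 0.2153]
tool_rot: [0.001, 0.707, 0.707, 0.003]
force: [1.3, 0.5, -0.7]
width: 0.75
```

Run:
```python
from h import *
st,im=shot('wrist','w37')
print(st['time_s'],st['tcp_pos'],st['width'],st['force'])
shot('side','s37',(190,180,320,290),5)
s=plan((.33,-.2,.3),180,0,8,0)
```

```text
75.55 [0.37880038 0.16137803 0.2152712 ] 0.7502189528924276 [ 1.26979572  0.52599093 -0.74320732]
[[0.0,-0.0,-0.0,-4.51,-0.61,-1.1,0.0],[0.0,-0.0,-0.0,-4.51,-0.61,-1.1,0.0],[0.0,-0.0,-0.0,-4.51,-0.61,-1.1,0.0],[0.0,-0.0,-0.0,-4.51,-0.61,-1.1,0.0],[0.0,-0.0,-0.0,-4.51,-0.61,-1.1,0.0],[0.0,-0.0,-0.0,-4.51,-0.61,-1.1,0.0],[0.0,-0.0,-0.0,-4.51,-0.62,-1.1,0.0],[0.0,-0.0,-0.0,-4.51,-0.62,-1.1,0.0]]
```

View pics/w37.png

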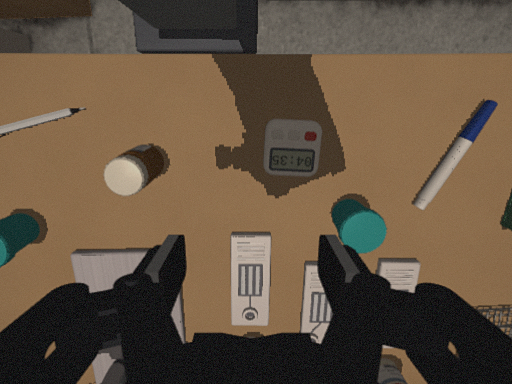

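View pics/s37.png

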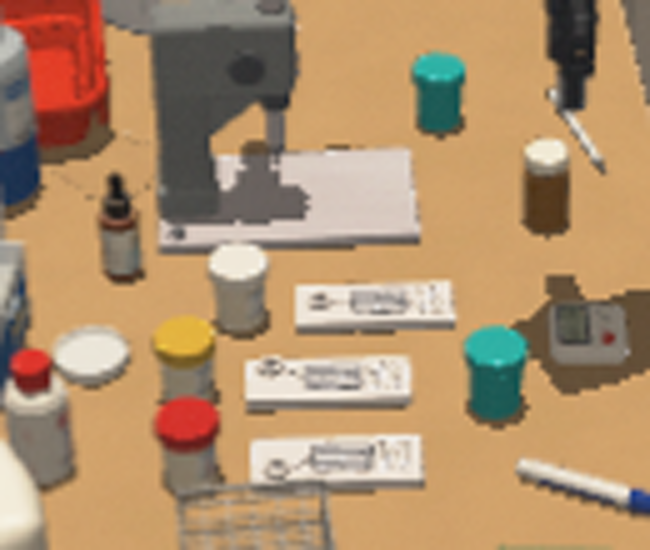

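Call:
move_arm --pt "0 0 0 -4.5 -0.61 -1.1 0" --pt "0 0 0 -4.5 -0.61 -1.1 0" --pt "0 0 0 -4.5 -0.61 -1.1 0" --pt "0 0 0 -4.5 -0.61 -1.1 0" --pt "0 0 0 -4.5 -0.61 -1.1 0" --pt "0 0 0 -4.5 -0.61 -1.1 0" --pt "0 0 0 -4.5 -0.61 -1.1 0" --pt "0 0 0 -4.5 -0.61 -1.1 0" --pt "0 0 0 0 0 0 0"

```text
time_s: 76.78
tcp_pos: [0.3296, -0.2022, 0.2988]
tool_rot: [-0.001, 0.71, 0.704, -0.0]
force: [0.2, -0.1, 0.1]
width: 1.001
```

Run:
```python
from h import *
st,im=shot('top','t38',(185,130,325,215),5.7)
shot('side','s38',(190,140,320,290),4)
b=cv2.imread('pics/w37.png')
cv2.imwrite('pics/w37a.png',cv2.resize(b[225:345,225:345],None,fx=5,fy=5,interpolation=cv2.INTER_CUBIC))
```

```text
(no output)
```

View pics/t38.png

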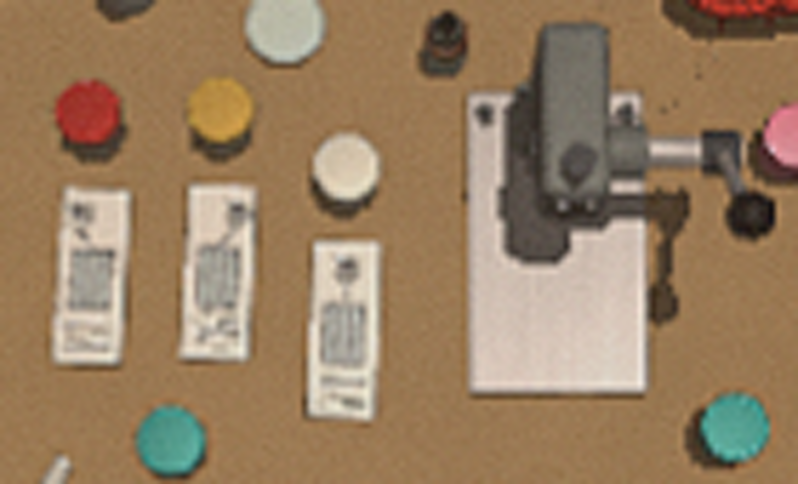

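View pics/s38.png

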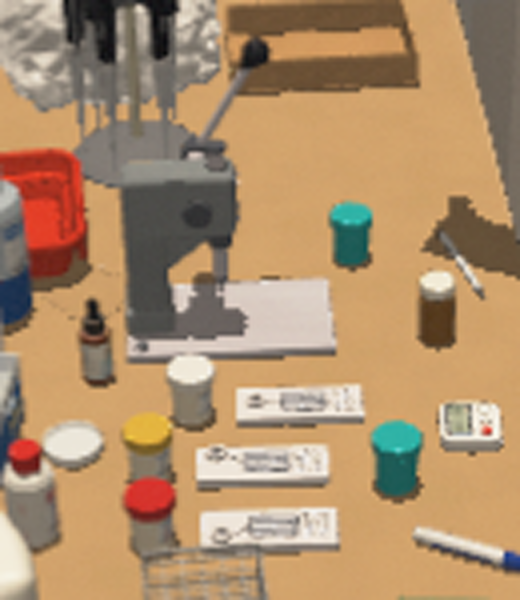

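View pics/w37a.png

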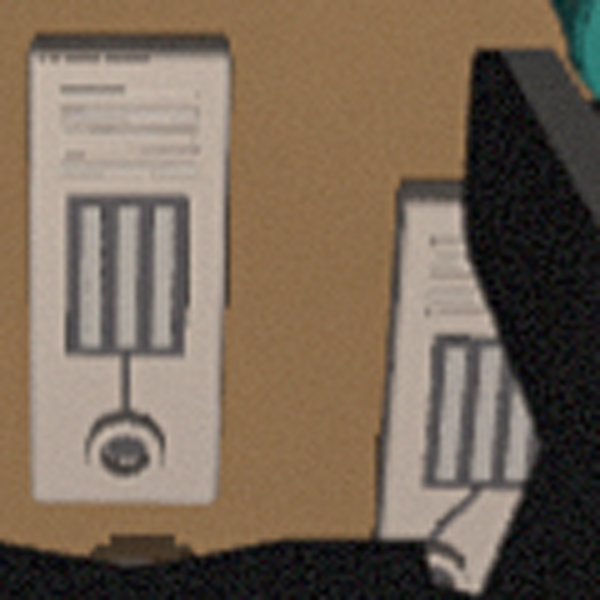

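Run:
```python
from h import *
np.set_printoptions(precision=4,suppress=True)
C=cam('top'); g=lambda c:(np.array(c,float)+.5)/5.7-.5+[185,130]
cups=px2w(C,g([(88,112),(220,110),(346,168)]),.06); print(cups)
for k,(n,c) in enumerate(dict(c3=[(66,187),(130,190),(121,364),(54,362)],c1=[(190,184),(256,186),(249,360),(180,359)],c2=[(314,240),(381,241),(374,419),(306,417)]).items()):
    Q=px2w(C,g(c),.012); d=Q[:2].mean(0)-Q[2:].mean(0); nose=Q[:2].mean(0); print(n,'nose rel',(nose-cups[k])[:2],'gap',-(nose-cups[k])[0]-.0245,'yaw',np.degrees(np.arctan2(d[1],d[0])))
```

```text
[[0.6771 0.3459 0.06  ]
 [0.6803 0.2508 0.06  ]
 [0.6393 0.1591 0.06  ]]
c3 nose rel [-0.0454 -0.0028] gap 0.020918282736273573 yaw -0.7774611266142865
c1 nose rel [-0.0442  0.0001] gap 0.019716122780657895 yaw -0.6896456863802102
c2 nose rel [-0.043  -0.0009] gap 0.018527435843300376 yaw -0.912086526191155
```

All within limits: gaps 18–21 mm, sideways under 3 mm, yaw under 1°, lever up, cups unmoved.

```bash
python3 -c "
from station import *
print(sign_off())"
```

```text
the job is handed in; nothing more can be done
None
```

I primed all three cartridges with the press and laid one in front of each cup: cartridge 3 at red, 1 at yellow and 2 at white. The job was handed in at about 77 s.

- **Pressing:** Each time the lever came to a hard stop at the knob (15–18 N). By then the knob had travelled about 105 mm, matching full travel and well past the point where the pin would stand on the collar. For all three, close-up wrist pictures show the plunger sunk in its collar.
- **One disturbance:** After I had placed cartridge 3, it was knocked about 16 mm towards the red cup and 16 mm sideways. I gripped it again and put it back.
- **Last top-camera check:** The gaps to the cups measured 21, 20 and 19 mm (cartridges 3, 1 and 2). Sideways error was at most 3 mm and yaw under 1°. The cups had not moved, the cups and the pot were upright, and the lever was up. The arm was clear of everything.

No check failed at the end. One disagreement along the way: the measured widths of the press table and the cartridges came out 2–4% small. I put this down to their rounded edges, so I positioned by centre lines and edge-to-edge offsets instead.

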